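# Load the pulley washing tin

### The job

First turn the clicking swivel by its handle until the tin's drain spout clicks in over the drip cup. Then pack all the belt pulleys into the tin honeycomb fashion: a single layer flat on its floor, hubs up, one in the middle and the others around it; then put the lid on so that it sits flat on the rim. Leave the can, jar and screwdriver where they are.

Things in the scene. Friction and masses are not known exactly. Their poses are not given: they have to be found in the camera images.
- tin_floor (a point): Centre of the inner floor of the round, open aluminium tin: inside diameter 140 mm, wall 3, inside depth 40; floor 28 mm and rim 68 mm above the bench. z up, x towards the spout (turns with the tin). Fixed on its swivel. Seven pulleys just fit in one layer: one in the middle, six round it, centres 46 mm apart (2 mm play between neighbours)
- tin (a joint): Angle of the tin's click-stop swivel, anticlockwise from above, 0 (or any whole turn) when the spout is over the drip cup. It clicks every 30 degrees (pi/6) and springs to the nearest click when let go; it takes about 4 N at the handle to go over a click; it may be turned either way
- spout_tip (a point): Tip of the brass drain spout, a bent pipe 14 mm thick on the tin's side, 108 mm from the swivel's axis and 38 mm above the bench
- handle_top (a point): Centre of the top of the swivel's handle: a black upright round grip 13 mm in diameter and 50 mm tall on a level arm 10 mm thick, across from the spout, 112 mm from the swivel's axis; top of the grip 96 mm, its foot 46 mm and the top of the arm 55 mm above the bench
- drip_cup (a point): Centre of the mouth of the small brass drip cup (42 mm wide, mouth 32 mm above the bench) on the stand's fixed cast base, 108 mm from the swivel's axis. The handle and spout pass over it
- lid: Loose flat aluminium lid: plate 154 mm wide, 3 mm thick; under it a locating disc 126 mm wide, 5 mm deep, that enters the tin; on top a central upright black round knob 16 mm wide, 28 mm tall. Origin at the centre of the locating disc's underside, z up; 36 mm tall in all; seated, the origin is 35 mm above the tin's floor. 0.14 to 0.24 kg. Starts on the bench, knob up
- screwdriver: Bystander: a screwdriver lying on the bench. Origin at its underside
- varnish_can: Bystander: a can, 72 mm wide, 85 mm tall, origin at the centre of its underside
- screw_jar: Bystander: a jar, 60 mm wide, 80 mm tall, origin at the centre of its underside
- pulley1: Loose dark cast-iron belt pulley, all alike: grooved disc 44 mm wide, 10 mm thick, and on it a central upright round hub 16 mm wide, 22 mm tall (32 mm in all) to hold it by. Origin at the centre of its underside, z up along the hub. 0.11 kg. Starts on the bench, hub up. Five to seven pulleys are present; an absent one reads None from the start
- pulley2: Loose dark cast-iron belt pulley, all alike: grooved disc 44 mm wide, 10 mm thick, and on it a central upright round hub 16 mm wide, 22 mm tall (32 mm in all) to hold it by. Origin at the centre of its underside, z up along the hub. 0.11 kg. Starts on the bench, hub up. Five to seven pulleys are present; an absent one reads None from the start
- pulley3: Loose dark cast-iron belt pulley, all alike: grooved disc 44 mm wide, 10 mm thick, and on it a central upright round hub 16 mm wide, 22 mm tall (32 mm in all) to hold it by. Origin at the centre of its underside, z up along the hub. 0.11 kg. Starts on the bench, hub up. Five to seven pulleys are present; an absent one reads None from the start
- pulley4: Loose dark cast-iron belt pulley, all alike: grooved disc 44 mm wide, 10 mm thick, and on it a central upright round hub 16 mm wide, 22 mm tall (32 mm in all) to hold it by. Origin at the centre of its underside, z up along the hub. 0.11 kg. Starts on the bench, hub up. Five to seven pulleys are present; an absent one reads None from the start
- pulley5: Loose dark cast-iron belt pulley, all alike: grooved disc 44 mm wide, 10 mm thick, and on it a central upright round hub 16 mm wide, 22 mm tall (32 mm in all) to hold it by. Origin at the centre of its underside, z up along the hub. 0.11 kg. Starts on the bench, hub up. Five to seven pulleys are present; an absent one reads None from the start
- pulley6: Loose dark cast-iron belt pulley, all alike: grooved disc 44 mm wide, 10 mm thick, and on it a central upright round hub 16 mm wide, 22 mm tall (32 mm in all) to hold it by. Origin at the centre of its underside, z up along the hub. 0.11 kg. Starts on the bench, hub up. Five to seven pulleys are present; an absent one reads None from the start
- pulley7: Loose dark cast-iron belt pulley, all alike: grooved disc 44 mm wide, 10 mm thick, and on it a central upright round hub 16 mm wide, 22 mm tall (32 mm in all) to hold it by. Origin at the centre of its underside, z up along the hub. 0.11 kg. Starts on the bench, hub up. Five to seven pulleys are present; an absent one reads None from the start
Things that resemble listed ones, but are neither listed nor needed, are in the scene too. Leave any green or yellow look-alike of the lid alone. What is shaped like the pulley2 but brown is not meant.

How it is judged (in metres and radians):
On the way, in this order (a step that is already met when the one before it is completed fails the run):
1. the spout is clicked in over the drip cup, the swivel at rest (horizontal distance between spout_tip and drip_cup below 0.012 m and velocity of joint tin between -0.1 and 0.1 rad/s), for 0.3 s.
2. every pulley present lies flat in the tin, hub up, one of them in the middle (horizontal distance between spout_tip and drip_cup below 0.012 m and z of pulley1 in the frame of tin_floor between -0.004 and 0.004 m and horizontal distance between each of pulley1, pulley2, pulley3, pulley4, pulley5, pulley6, pulley7 and tin_floor below 0.056 m and angle between each of pulley1, pulley2, pulley3, pulley4, pulley5, pulley6, pulley7's own z axis and vertical below 0.08 rad and z of pulley2 in the frame of tin_floor between -0.004 and 0.004 m and z of pulley3 in the frame of tin_floor between -0.004 and 0.004 m and z of pulley4 in the frame of tin_floor between -0.004 and 0.004 m and z of pulley5 in the frame of tin_floor between -0.004 and 0.004 m and z of pulley6 in the frame of tin_floor between -0.004 and 0.004 m and z of pulley7 in the frame of tin_floor between -0.004 and 0.004 m and horizontal distance between any of pulley1, pulley2, pulley3, pulley4, pulley5, pulley6, pulley7 and tin_floor below 0.01 m), for 0.3 s.
3. the lid sits flat on the tin (horizontal distance between lid and tin_floor below 0.01 m and z of lid in the frame of tin_floor between 0.032 and 0.038 m and angle between lid's own z axis and vertical below 0.04 rad), for 0.3 s.
At the end, for the whole second after the job is handed in: Spout tip within 12 mm (seen from above) of the drip cup's centre; every pulley present flat on the tin's floor (within 4 mm, 0.08 rad), hub up, one within 10 mm of the tin's centre; lid centred within 10 mm, flat on the rim (within 3 mm, 0.04 rad), at rest (all of step 2 and all of step 3 and linear speed of lid below 0.03 m/s); the robot touches nothing.
It fails at once if a bystander (can, jar, screwdriver) is moved by more than 40 mm (distance of any of varnish_can, screw_jar, screwdriver from where it was at the start of the episode above 0.04 m).
Of pulley1, pulley2, pulley3, pulley4, pulley5, pulley6, pulley7 only 5 to 7 are there at a start; the rules pass over those that are not, and their reading is None.
At some moment in a run one of pulley1, pulley2, pulley3, pulley4, pulley5, pulley6, pulley7, lid may be knocked a few centimetres aside while the robot is not near it.
It also fails if it takes over 210 s, if anything falls off the work surface, if the arm or the gripper's body presses on something with over 40 N, if the wrist force passes 120 N, or if a joint passes its speed limit or range.

### The arm

A 6-joint arm with a two-finger parallel gripper is mounted at the origin on the work surface. World frame = base frame: x ahead of the robot, y to its left, z up, the work surface at z = 0. Lengths are in mm, angles in rad, forces in N, time in s.
With the tool pointing down it reaches from about 350 to 775 mm from the base axis. Payload 7.3 kg.
Tool frame: the origin (TCP) lies on the centre line of the jaws, within the pads' length; the fingertips stand bot.nose_length ahead of it and the grasp point (between the pads) lies 6 mm ahead of it (bot.nose_length is the distance from the TCP to the fingertips, in mm); x points along the fingers, y is the direction in which the jaws open and shut, and the axes are right-handed (so a half turn about x gives the same grasp; the last joint's range is limited). The gripper opens to 92 mm and grips with 3 to 60 N. Pads are 19 mm wide; open, the fingers measure 130 mm over their backs; the gripper's body (75 mm by 190 mm) begins 47 mm behind the grasp point.
Start: joints at [-1.264, 0.342, 1.524, -0, 1.275, -0.146], TCP at [229.703, -472.101, 251.741] pointing down, gripper open.
Joint ranges: [-2.53, 2.53], [-0.77, 2.02], [0.04, 2.7], [-1, 4.14], [0.28, 2.66], [-3.11, 3.11]. Speed limits (rad/s): [2.57, 2.57, 3.14, 3.14, 3.14, 3.14].

### API

Orientations are given as [roll, pitch, yaw] about the fixed x, y, z axes, in that order (R = Rz(yaw) Ry(pitch) Rx(roll)).
In Python, from plant import bot gives the robot as it stands. The module is installed in compiled form; this text tells all that it offers.
- The arm moves only by the tool move_arm, never from a script. Its argument "deltas" is a list of rows, each an object of numbers: "x", "y", "z": the shift along the tool's x, y, z each as a share of 40 mm, from -1 to 1; "roll": the turn about the tool's x as a share of 4 degrees, from -1 to 1. A call has 1 to 20 rows; each row shifts and turns the commanded pose from where the row before left it, along the tool's axes as they then stand; what a row does not reach is not made up. A row lasts 1/12 s, in which the tool goes at most 41.7 mm and 7.16 degrees, less where a joint would pass 70% of its speed; a pose out of reach is approached as far as the arm can. A call with a number of a shift or a turn outside -1 to 1 is refused whole. A call with a gripper value outside its range is refused whole. "grip" is the opening, from 0 (shut) to 1 (fully open), set as the call begins (left out, the last holds). The fingers move at their own pace and stop on an object; the grip force is fixed at half the most. Time passes only in rows, so rows that do not move let the fingers close. It gives the time, the measured TCP pose, the force and the opening at its end, in the units of the state.
- bot.get_obs(): the state, without advancing time (a new reading comes with each control period).
- bot.capture(name): name is "side" or "top" or "wrist"; returns the picture (384x512x3 uint8, red, green, blue); there is no depth.
- bot.camera_model(name): a dict with "fovy" (degrees; the focal length in pixels is half the picture's height over the tangent of half this angle, whatever the lens; pixels are square), "cx", "cy" (the principal point, pixels), "R" (3x3) and "t" (3): a world point X has camera coordinates R X + t; the wrist camera has in their place "hand_eye" (4x4, takes a point from camera to tool coordinates, whose origin is the TCP and whose axes are the tool frame's). Camera axes: x right, y down, z forward; pixel columns grow to the right and rows downward; lengths in mm; the calibration is good to about 2 mm. The wrist camera is an equidistant fisheye: a pixel r from the principal point sees the ray r / f radians off the axis. A picture is of the moment at which its call begins: read the wrist's pose just before it. camera_model takes no time and is no camera call.
- bot.close_job(): hands the job in, once; it reports no verdict.
The state is a dict: "time": time; "joint_positions": joint angles; "dq": joint speeds; "tau": joint torques, N m; "tool_pos": TCP position; "tcp_rot": TCP orientation; "contact_force": force on the tool from outside, world axes, zero at the start; "moment": the same for the moment, N m; "grip_width": finger opening in mm.
Only numpy, scipy, OpenCV 4.12 (cv2) and the standard library are available. Lean on these libraries where they do the work, as an engineer would, in place of code of your own. Each camera call takes 0.05 s, during which the arm holds its last target. There are 200 camera calls.

## Working session

There is one attempt and no reset: what is moved stays moved. The work goes in short steps, Python scripts to look and compute and a tool call to move; the robot and the scene stay as the last step left them, time stands still between calls to the robot, and variables do not carry over. Pictures are saved under pics/ and viewed, and the job is handed in when it is done.

Besides the shell and the picture viewer there is one more tool, called after "Request:" by a JSON object that holds its "method" and its "body". move_arm: Moves the arm, as the interface text tells. Its arguments: {"type":"object","properties":{"deltas":{"type":"array","items":{"type":"object","properties":{"x":{"type":"number"},"y":{"type":"number"},"z":{"type":"number"},"roll":{"type":"number"}}}},"grip":{"type":"number"}},"required":["deltas"]}

```bash
mkdir -p pics
python3 - <<'E'
from plant import bot
import cv2
for n in("top","side"):
    cv2.imwrite(f"pics/{n}0.png",cv2.cvtColor(bot.capture(n),cv2.COLOR_RGB2BGR)); 
for n in("top","side","wrist"): print(n,bot.camera_model(n))
o=bot.get_obs();print(o,bot.nose_length)
E
```

```text
top {'fovy': 50.35578181009829, 'cx': 248.6078316206586, 'cy': 197.74124091149713, 'R': array([[-0.00761604, -0.99971568, -0.02259533],
       [-0.98912523,  0.01085047, -0.14667495],
       [ 0.14687841,  0.02123253, -0.98892665]]), 't': array([  75.80147994,  573.9455451 , 1247.03774778])}
side {'fovy': 50.21135613609795, 'cx': 255.8089078099812, 'cy': 185.75802553583085, 'R': array([[-0.7003067 , -0.71360876, -0.01825027],
       [-0.40235304,  0.41571305, -0.81565599],
       [ 0.58964613, -0.56386629, -0.57824929]]), 't': array([424.59607059, 259.14727442, 893.66428293])}
wrist {'fovy': 65.70646984690485, 'cx': 255.327012163308, 'cy': 193.09583335112518, 'hand_eye': array([[-2.06033219e-04, -3.06072857e-01,  9.52008069e-01,
        -1.33280999e+02],
       [ 9.99999631e-01, -8.56661592e-04, -5.89992038e-05,
         1.25559141e-01],
       [ 8.33606803e-04,  9.52007706e-01,  3.06072921e-01,
        -8.37871498e+01],
       [ 0.00000000e+00,  0.00000000e+00,  0.00000000e+00,
         1.00000000e+00]])}
{'time': 0.1, 'joint_positions': array([-1.26394419e+00,  3.42678199e-01,  1.52490500e+00, -2.20605706e-06,
        1.27541181e+00, -1.46021892e-01]), 'dq': array([ 0.00059486, -0.002729  , -0.00179754,  0.00014001,  0.00099811,
        0.00157362]), 'tau': array([ 1.64388504e-03, -4.32004559e+01, -2.44694728e+01,  7.18925754e-02,
        5.26019465e-02, -7.40403289e-05]), 'tool_pos': array([ 229.62457742, -471.75910915,  251.10714066]), 'tcp_rot': array([-1.71531389,  1.56939397,  1.87915344]), 'contact_force': array([ 0.54316988, -0.16781299,  0.21175745]), 'moment': array([0.00349491, 0.02257551, 0.02699629]), 'grip_width': 91.35659082155277} 25.0
```

View pics/top0.png

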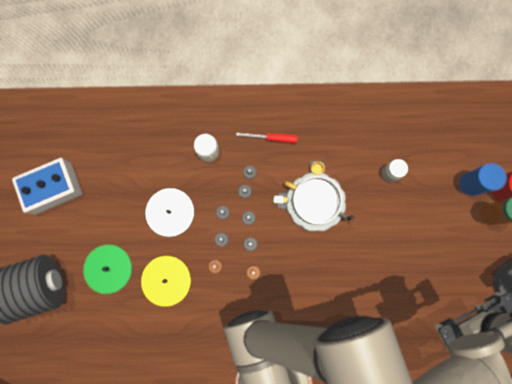

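View pics/side0.png

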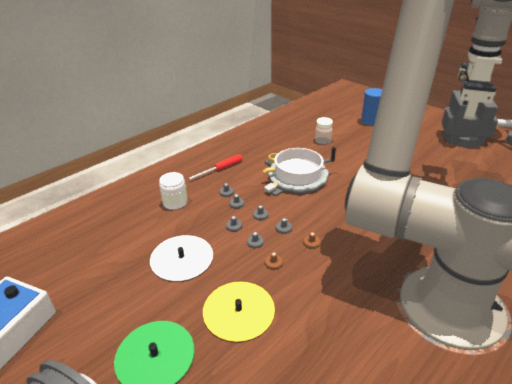

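Run:
```python
import cv2
a=cv2.imread("pics/top0.png")
cv2.imwrite("pics/c1.png",cv2.resize(a[140:265,195:365],(782,575),interpolation=cv2.INTER_CUBIC))
```

```text
(no output)
```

View pics/c1.png

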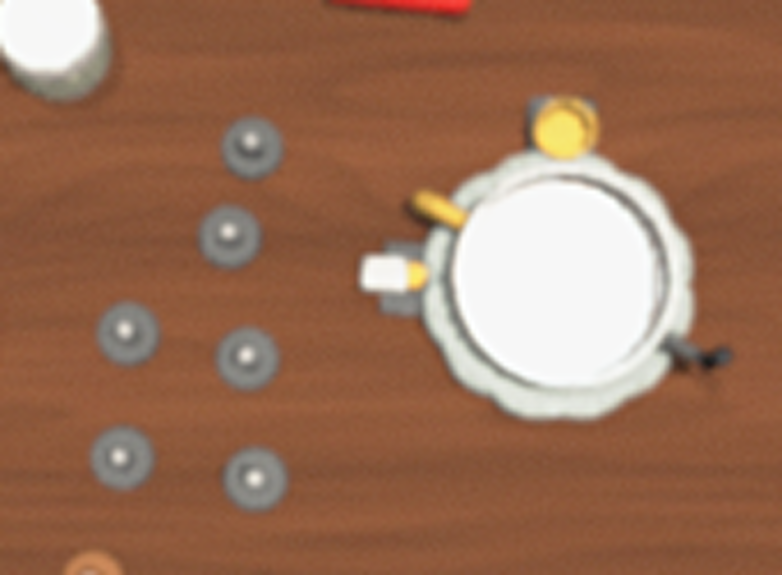

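```bash
cat > h.py <<'E'
from plant import bot
import numpy as np, cv2
from scipy.spatial.transform import Rotation as Ro
def tool():
    o=bot.get_obs(); return np.array(o["tool_pos"]),Ro.from_euler("xyz",o["tcp_rot"]).as_matrix()
def snap(n,f):
    p=tool(); im=cv2.cvtColor(bot.capture(n),cv2.COLOR_RGB2BGR); cv2.imwrite(f"pics/{f}.png",im); np.savez(f"pics/{f}.npz",p=p[0],R=p[1]); return im
def ray(n,u,v,f=None):
    m=bot.camera_model(n); F=192/np.tan(np.radians(m["fovy"]/2)); a=np.array([u-m["cx"],v-m["cy"]])/F
    if n!="wrist": return -m["R"].T@m["t"], m["R"].T@np.array([*a,1])
    q=np.load(f"pics/{f}.npz"); r=np.hypot(*a)+1e-12; d=np.array([*(a/r*np.sin(r)),np.cos(r)]); H=m["hand_eye"]
    return q["p"]+q["R"]@H[:3,3], q["R"]@H[:3,:3]@d
def world(n,u,v,z,f=None):
    c,d=ray(n,u,v,f); return (c+d*(z-c[2])/d[2])[:2].round(1)
def deltas(x,y,z):  # from the current pose, in units of 40 mm along tool axes
    p,R=tool(); return (R.T@(np.array([x,y,z])-p)/40).round(3)
E
python3 - <<'E'
from h import *
p,R=tool(); print(p,R.round(3))
c=lambda u,v:(195+u/4.6,140+v/4.6)
for n,u,v,z in [("tin",560,280,68),("cup",565,128,32),("spout",423,203,38),("handle",722,357,96),
 *[("p",u,v,32) for u,v in [(252,142),(229,232),(126,330),(247,355),(120,456),(254,478)]]]: print(n,world("top",*c(u,v),z))
print("lid",world("top",169,212,36), world("top",170,212,8),"jar",world("top",205,141,80),"pills",world("top",399,165,60))
E
```

```text
[ 229.62457742 -471.75910915  251.10714066] [[-0.     0.438 -0.899]
 [ 0.001 -0.899 -0.438]
 [-1.    -0.001 -0.   ]]
tin [ 558.9 -140. ]
cup [ 670.9 -152.2]
spout [617.8 -51.8]
handle [ 503.4 -239.2]
p [663.7  66.3]
p [600.   82.8]
p [532.3 154.3]
p [514.1  70.9]
p [445.7 158.3]
p [430.   66.8]
lid [532.7 323.7] [535.9 326.6] jar [750.8 205.3] pills [ 670.5 -401.2]
```

Request:
{"method": "move_arm", "body": {"deltas": [{"x": 0.12, "y": -0.22, "z": -0.87}, {"x": 0.12, "y": -0.22, "z": -0.87}, {"x": 0.12, "y": -0.22, "z": -0.87}, {"x": 0.12, "y": -0.22, "z": -0.87}, {"x": 0.12, "y": -0.22, "z": -0.87}, {"x": 0.12, "y": -0.22, "z": -0.87}, {"x": 0.12, "y": -0.22, "z": -0.87}, {"x": 0.12, "y": -0.22, "z": -0.87}, {"x": 0.12, "y": -0.22, "z": -0.87}, {"x": 0.12, "y": -0.22, "z": -0.87}, {}, {}, {}], "grip": 0.6}}

```text
$.deltas[0]: bad value
```

Run:
```python
from h import *
print(tool()); im=snap("wrist","w1"); cv2.imwrite("pics/w1b.png",cv2.resize(im,(768,576)))
```

```text
(array([ 229.62457742, -471.75910915,  251.10714066]), array([[-4.25607469e-04,  4.37551928e-01, -8.99193043e-01],
       [ 1.33621591e-03, -8.99192073e-01, -4.37552089e-01],
       [-9.99999017e-01, -1.38774149e-03, -2.01960987e-04]]))
```

View pics/w1b.png

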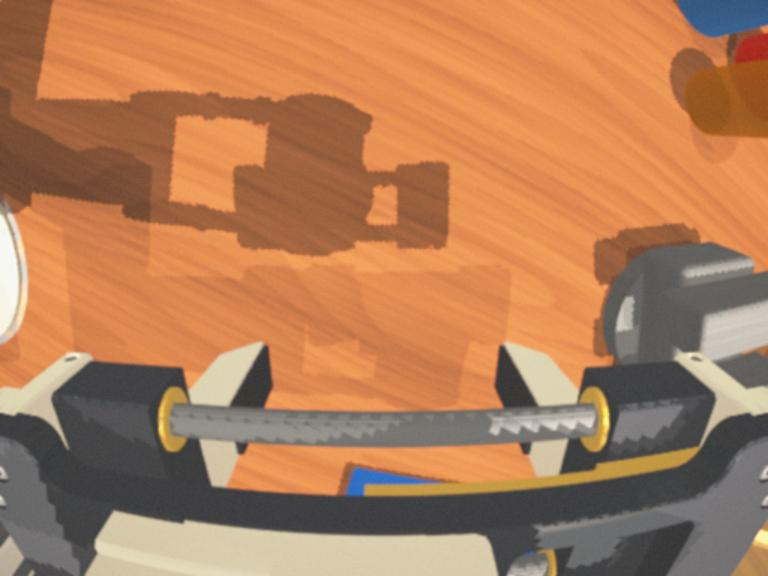

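Request:
{"method": "move_arm", "body": {"deltas": [{"x": 0.12, "y": -0.22, "z": -0.87, "roll": 0}, {"x": 0.12, "y": -0.22, "z": -0.87, "roll": 0}, {"x": 0.12, "y": -0.22, "z": -0.87, "roll": 0}, {"x": 0.12, "y": -0.22, "z": -0.87, "roll": 0}, {"x": 0.12, "y": -0.22, "z": -0.87, "roll": 0}, {"x": 0.12, "y": -0.22, "z": -0.87, "roll": 0}, {"x": 0.12, "y": -0.22, "z": -0.87, "roll": 0}, {"x": 0.12, "y": -0.22, "z": -0.87, "roll": 0}, {"x": 0, "y": 0, "z": 0, "roll": 0}, {"x": 0, "y": 0, "z": 0, "roll": 0}, {"x": 0, "y": 0, "z": 0, "roll": 0}], "grip": 0.6}}

```text
time: 1.07
tool_pos: [449.0, -287.1, 213.1]
tcp_rot: [-0.391, 1.57, -3.079]
contact_force: [-0.5, 0.4, -0.0]
grip_width: 55.3
```

Run:
```python
from h import *
print(tool()); im=snap("wrist","w1"); cv2.imwrite("pics/w1b.png",cv2.resize(im,(768,576)))
```

```text
(array([ 448.98419594, -287.06103144,  213.11339141]), array([[-7.00757057e-04,  4.38182509e-01, -8.98885754e-01],
       [-4.41939486e-05, -8.98885987e-01, -4.38182588e-01],
       [-9.99999753e-01, -2.67334230e-04,  6.49265714e-04]]))
```

View pics/w1b.png

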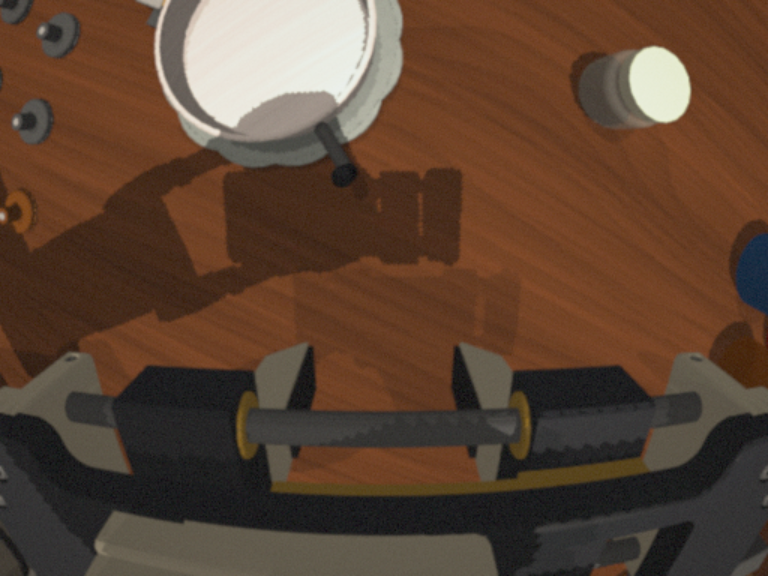

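Run:
```python
from h import *
w=world("wrist",343/1.5,174/1.5,96,"w1"); print(w, deltas(*w,130), deltas(*w,85))
```

```text
[ 503.  -236.1] [ 2.082 -0.565 -1.785] [ 3.207 -0.565 -1.786]
```

Request:
{"method": "move_arm", "body": {"deltas": [{"x": 0.2, "y": -0.14, "z": -0.45, "roll": 0}, {"x": 0.2, "y": -0.14, "z": -0.45, "roll": 0}, {"x": 0.2, "y": -0.14, "z": -0.45, "roll": 0}, {"x": 0.2, "y": -0.14, "z": -0.45, "roll": 0}, {"x": 0.6, "y": 0, "z": 0, "roll": 0}, {"x": 0.6, "y": 0, "z": 0, "roll": 0}, {"x": 0.6, "y": 0, "z": 0, "roll": 0}, {"x": 0.6, "y": 0, "z": 0, "roll": 0}, {"x": 0, "y": 0, "z": 0, "roll": 0}, {"x": 0, "y": 0, "z": 0, "roll": 0}], "grip": 0.6}}

```text
time: 1.95
tool_pos: [503.1, -236.2, 84.9]
tcp_rot: [-0.95, 1.568, 2.642]
contact_force: [-0.3, -0.5, 0.3]
grip_width: 55.4
```

Request:
{"method": "move_arm", "body": {"deltas": [{"x": 0, "y": 0, "z": 0, "roll": 0}, {"x": 0, "y": 0, "z": 0, "roll": 0}, {"x": 0, "y": 0, "z": 0, "roll": 0}, {"x": 0, "y": 0, "z": 0, "roll": 0}, {"x": 0, "y": 0, "z": 0, "roll": 0}, {"x": 0, "y": 0, "z": 0, "roll": 0}], "grip": 0}}

```text
time: 2.45
tool_pos: [504.4, -235.4, 85.8]
tcp_rot: [2.043, 1.57, -0.645]
contact_force: [0.2, 1.4, 0.0]
grip_width: 19.8
```

Request:
{"method": "move_arm", "body": {"deltas": [{"x": 0, "y": 0, "z": 0, "roll": 0}, {"x": 0, "y": 0, "z": 0, "roll": 0}, {"x": 0, "y": 0, "z": 0, "roll": 0}], "grip": 0}}

```text
time: 2.7
tool_pos: [504.3, -235.0, 85.5]
tcp_rot: [-2.375, 1.57, 1.219]
contact_force: [-0.5, 3.7, 4.1]
grip_width: 12.0
```

Request:
{"method": "move_arm", "body": {"deltas": [{"x": 0, "y": -0.21, "z": 0.12, "roll": 0}, {"x": 0, "y": -0.21, "z": 0.12, "roll": 0}, {"x": 0, "y": -0.23, "z": 0.08, "roll": 0}, {"x": 0, "y": -0.23, "z": 0.08, "roll": 0}, {"x": 0, "y": -0.24, "z": 0.04, "roll": 0}, {"x": 0, "y": -0.24, "z": 0.04, "roll": 0}, {"x": 0, "y": 0, "z": 0, "roll": 0}], "grip": 0}}

```text
time: 3.28
tool_pos: [463.7, -193.6, 85.5]
tcp_rot: [2.984, 1.568, 0.295]
contact_force: [4.8, 8.0, -0.6]
grip_width: 11.7
```

Request:
{"method": "move_arm", "body": {"deltas": [{"x": 0, "y": -0.24, "z": 0, "roll": 0}, {"x": 0, "y": -0.24, "z": 0, "roll": 0}, {"x": 0, "y": -0.24, "z": -0.05, "roll": 0}, {"x": 0, "y": -0.24, "z": -0.05, "roll": 0}, {"x": 0, "y": -0.22, "z": -0.09, "roll": 0}, {"x": 0, "y": -0.22, "z": -0.09, "roll": 0}, {"x": 0, "y": 0, "z": 0, "roll": 0}, {"x": 0, "y": 0, "z": 0, "roll": 0}], "grip": 0}}

```text
time: 3.95
tool_pos: [448.9, -139.2, 85.4]
tcp_rot: [-3.081, 1.57, 0.514]
contact_force: [0.4, 3.2, 0.1]
grip_width: 11.9
```

Run:
```python
from h import *
print(tool()[0]);im=snap("top","t2"); cv2.imwrite("pics/t2b.png",cv2.resize(im[140:265,195:365],(782,575),interpolation=cv2.INTER_CUBIC))
```

```text
[ 448.92680714 -139.24945478   85.4338836 ]
```

View pics/t2b.png

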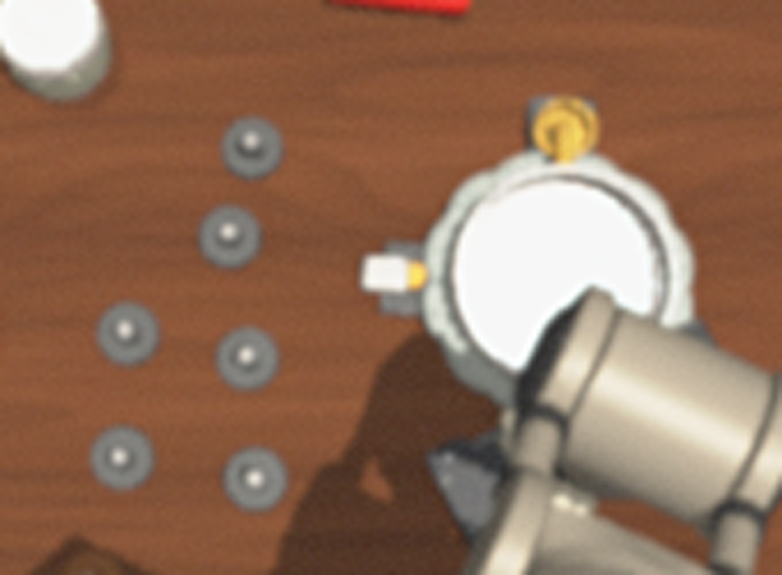

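Request:
{"method": "move_arm", "body": {"deltas": [{"x": 0, "y": 0, "z": 0, "roll": 0}, {"x": 0, "y": 0, "z": 0, "roll": 0}, {"x": 0, "y": 0, "z": 0, "roll": 0}, {"x": -0.6, "y": 0, "z": 0, "roll": 0}, {"x": -1, "y": 0, "z": 0, "roll": 0}, {"x": -1, "y": 0, "z": 0, "roll": 0}, {"x": -1, "y": 0, "z": 0, "roll": 0}, {"x": 0, "y": -0.72, "z": -0.22, "roll": 0}, {"x": 0, "y": -0.72, "z": -0.22, "roll": 0}, {"x": 0, "y": -0.72, "z": -0.22, "roll": 0}, {"x": 0, "y": -0.72, "z": -0.22, "roll": 0}, {"x": 0, "y": -0.72, "z": -0.22, "roll": 0}, {"x": 0, "y": -0.72, "z": -0.22, "roll": 0}, {"x": 0, "y": 0, "z": 0, "roll": 0}, {"x": 0, "y": 0, "z": 0, "roll": 0}, {"x": 0, "y": 0, "z": 0, "roll": 0}], "grip": 0.42}}

```text
time: 5.33
tool_pos: [420.7, 38.4, 229.3]
tcp_rot: [1.281, 1.57, -1.407]
contact_force: [1.4, -0.7, -0.6]
grip_width: 38.4
```

Run:
```python
from h import *
print(tool()); im=snap("wrist","w2"); cv2.imwrite("pics/w2b.png",cv2.resize(im[:290],(800,453),interpolation=cv2.INTER_CUBIC))
```

```text
(array([420.73221258,  38.43360633, 229.29620904]), array([[ 1.09573985e-04,  4.37956584e-01, -8.98996117e-01],
       [-6.63275907e-04, -8.98995893e-01, -4.37956556e-01],
       [-9.99999774e-01,  6.44271110e-04,  1.91979488e-04]]))
```

View pics/w2b.png

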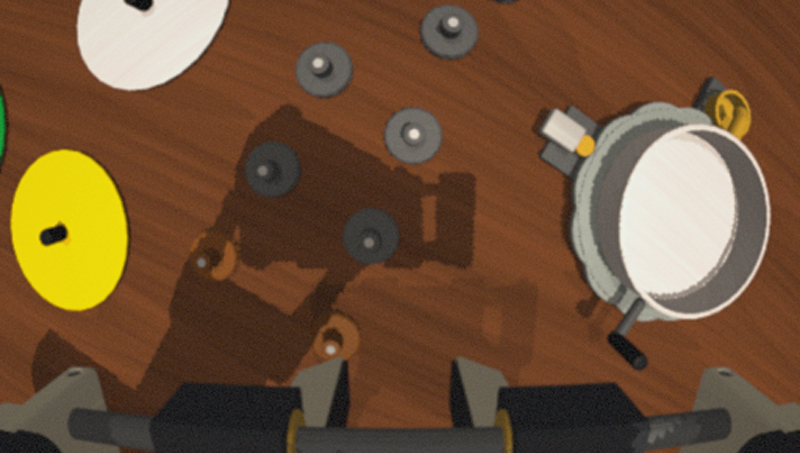

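```bash
cat >> h.py <<'E'
def circ(P):
    P=np.array(P); s=np.linalg.lstsq(np.c_[2*P,np.ones(len(P))],(P**2).sum(1),rcond=None)[0]
    r=np.sqrt(s[2]+s[0]**2+s[1]**2); return s[:2].round(1),r.round(1),(np.hypot(*(P-s[:2]).T)-r).round(1)
E
python3 - <<'E'
from h import *
k=1.5625
W=lambda u,v,z:world("wrist",u/k,v/k,z,"w2")
for a,b in [((370,241),(371,236)),((264,171),(272,168)),((413,133),(413,135)),((319,65),(325,69)),((452,22),(449,31))]: print(W(*a,32),W(*b,7))
print(circ([W(*p,68) for p in [(769,215),(760,265),(735,300),(690,320),(655,305),(640,155),(690,126),(735,140)]]))
print("handle",W(638,358,96),"cup",W(733,114,32))
w=W(370,241,32)
im=cv2.imread("pics/w2.png"); cv2.imwrite("pics/w2c.png",cv2.resize(im[70:220,360:512],(790,780)))
print(deltas(*w,100))
E
```

```text
[432.9  67.3] [432.   67.7]
[447.1 159.3] [448.1 160.6]
[516.   73.6] [516.1  72.8]
[532.9 155. ] [534.6 155.4]
[602.3  85. ] [602.5  84.6]
(array([ 563.6, -143.7]), np.float64(74.2), array([-0.5,  1.2,  0.7,  0.6, -2.5,  2.2, -0.3, -1.6]))
handle [ 454.8 -130.3] cup [ 671.6 -151.3]
[ 3.231 -0.528 -0.591]
```

View pics/w2c.png

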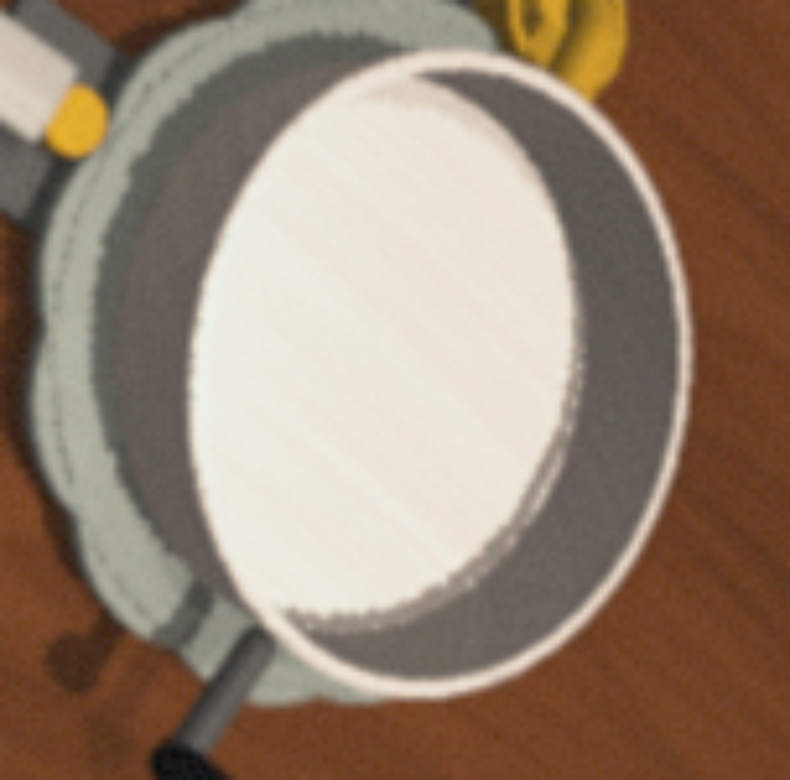

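Request:
{"method": "move_arm", "body": {"deltas": [{"x": 0.8, "y": -0.13, "z": -0.15, "roll": 0}, {"x": 0.8, "y": -0.13, "z": -0.15, "roll": 0}, {"x": 0.8, "y": -0.13, "z": -0.15, "roll": 0}, {"x": 0.8, "y": -0.14, "z": -0.14, "roll": 0}, {"x": 0.8, "y": 0, "z": 0, "roll": 0}, {"x": 0.8, "y": 0, "z": 0, "roll": 0}, {"x": 0, "y": 0, "z": 0, "roll": 0}, {"x": 0, "y": 0, "z": 0, "roll": 0}], "grip": 0.42}}

```text
time: 6.05
tool_pos: [432.8, 67.1, 36.2]
tcp_rot: [-0.367, 1.569, -3.058]
contact_force: [-0.4, -0.3, 0.5]
grip_width: 38.9
```

Request:
{"method": "move_arm", "body": {"deltas": [{"x": 0, "y": 0, "z": 0, "roll": 0}, {"x": 0, "y": 0, "z": 0, "roll": 0}, {"x": 0, "y": 0, "z": 0, "roll": 0}, {"x": 0, "y": 0, "z": 0, "roll": 0}, {"x": 0, "y": 0, "z": 0, "roll": 0}, {"x": 0, "y": 0, "z": 0, "roll": 0}], "grip": 0}}

```text
time: 6.55
tool_pos: [432.6, 68.1, 37.5]
tcp_rot: [2.202, 1.57, -0.487]
contact_force: [-0.6, -0.3, -0.1]
grip_width: 15.0
```

Request:
{"method": "move_arm", "body": {"deltas": [{"x": -0.8, "y": 0, "z": 0, "roll": 0}, {"x": -0.8, "y": 0, "z": 0, "roll": 0}, {"x": -0.8, "y": 0, "z": 0, "roll": 0}, {"x": -0.24, "y": 0.87, "z": 0.2, "roll": 0}, {"x": -0.24, "y": 0.87, "z": 0.2, "roll": 0}, {"x": -0.24, "y": 0.87, "z": 0.2, "roll": 0}, {"x": -0.24, "y": 0.87, "z": 0.2, "roll": 0}, {"x": -0.24, "y": 0.87, "z": 0.2, "roll": 0}, {"x": -0.24, "y": 0.87, "z": 0.2, "roll": 0}, {"x": -0.24, "y": 0.87, "z": 0.2, "roll": 0}, {"x": 0, "y": 0, "z": 0, "roll": 0}, {"x": 0, "y": 0, "z": 0, "roll": 0}, {"x": 0, "y": 0, "z": 0, "roll": 0}], "grip": 0}}

```text
time: 7.63
tool_pos: [488.1, -174.7, 199.9]
tcp_rot: [-1.082, 1.569, 2.512]
contact_force: [-0.1, 0.3, -1.8]
grip_width: 14.7
```

Run:
```python
from h import *
print(tool()[0]); im=snap("wrist","w3"); cv2.imwrite("pics/w3b.png",cv2.resize(im[60:300,120:400],(700,600),interpolation=cv2.INTER_CUBIC))
```

```text
[ 488.09581597 -174.73177852  199.92717722]
```

View pics/w3b.png

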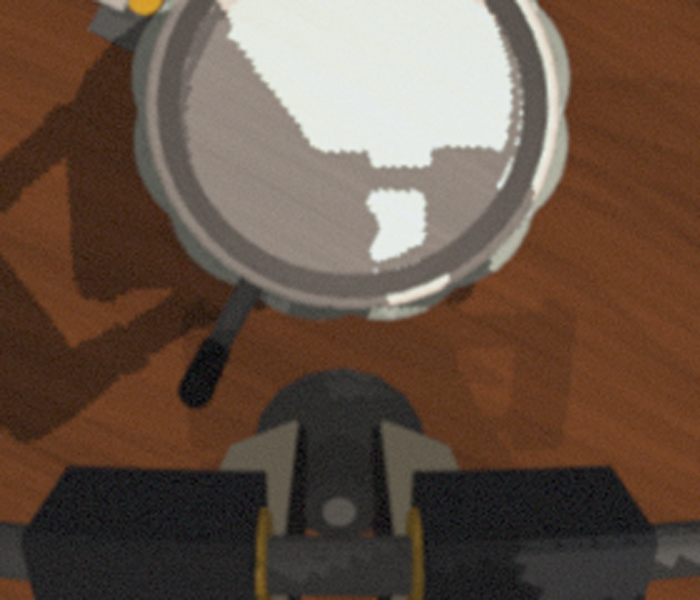

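Run:
```python
from h import *
im=cv2.imread("pics/w3.png"); cv2.imwrite("pics/w3c.png",cv2.resize(im[0:200,150:370],(660,600),interpolation=cv2.INTER_CUBIC))
```

```text
(no output)
```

View pics/w3c.png

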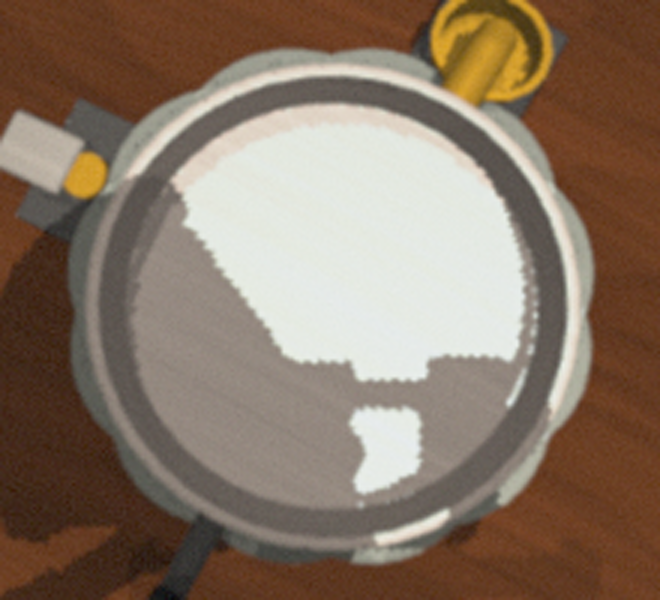

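Run:
```python
from h import *
W=lambda u,v,z:world("wrist",150+u/3,v/3,z,"w3")
print(circ([W(*p,28) for p in [(132,306),(526,306),(329,103),(329,510),(180,185)]]))
print(circ([W(*p,68) for p in [(99,306),(568,306),(334,77),(334,538)]]))
print(circ([W(*p,68) for p in [(86,306),(580,306),(334,65),(334,550)]]))
print("handle",world("wrist",120+196/2.5,60+390/2.5,96,"w3"),"cup",W(491,48,32),"spout",W(492,38,40))
p,R=tool(); print("pulley hub?",world("wrist",120+340/2.5,60+512/2.5,p[2]-5,"w3"),p)
```

```text
(array([ 563.6, -143.8]), np.float64(68.8), array([-0.7, -2. ,  2.7,  1.6, -1.7]))
(array([ 564.1, -143.8]), np.float64(70.2), array([ 0.1,  0.1, -0.1, -0.1]))
(array([ 564. , -143.8]), np.float64(74.0), array([ 0.1,  0.1, -0.1, -0.1]))
handle [ 454.2 -135.9] cup [ 670.3 -151.5] spout [ 670.9 -149.9]
pulley hub? [ 487.  -175.7] [ 488.10625716 -174.21917968  199.9343814 ]
```

Request:
{"method": "move_arm", "body": {"deltas": [{"x": 0.2, "y": 0.05, "z": -0.68, "roll": 0}, {"x": 0.4, "y": 0.05, "z": -0.68, "roll": 0}, {"x": 0.4, "y": 0.04, "z": -0.68, "roll": 0}, {"x": 0.5, "y": 0, "z": 0, "roll": 0}, {"x": 0.6, "y": 0, "z": 0, "roll": 0}, {"x": 0.6, "y": 0, "z": 0, "roll": 0}, {"x": 0.5, "y": 0, "z": 0, "roll": 0}, {"x": 0.16, "y": 0, "z": 0, "roll": 0}, {"x": 0, "y": 0, "z": 0, "roll": 0}, {"x": 0, "y": 0, "z": 0, "roll": 0}], "grip": 0}}

```text
time: 8.52
tool_pos: [564.4, -143.2, 66.3]
tcp_rot: [-0.863, 1.57, 2.733]
contact_force: [0.4, -0.0, -0.7]
grip_width: 14.9
```

Run:
```python
from h import *
o=bot.get_obs();print(tool()[0],o["contact_force"])
```

```text
[ 564.35639402 -143.24407113   66.27059528] [ 0.39254101 -0.03293124 -0.65769859]
```

Request:
{"method": "move_arm", "body": {"deltas": [{"x": 0.02, "y": 0, "z": 0, "roll": 0}, {"x": 0, "y": 0, "z": 0, "roll": 0}, {"x": 0, "y": 0, "z": 0, "roll": 0}, {"x": 0, "y": 0, "z": 0, "roll": 0}, {"x": 0, "y": 0, "z": 0, "roll": 0}, {"x": -0.6, "y": 0, "z": 0, "roll": 0}, {"x": -0.9, "y": 0, "z": 0, "roll": 0}, {"x": -1, "y": 0, "z": 0, "roll": 0}, {"x": -0.13, "y": -0.9, "z": 0.09, "roll": 0}, {"x": -0.13, "y": -0.9, "z": 0.09, "roll": 0}, {"x": -0.13, "y": -0.9, "z": 0.09, "roll": 0}, {"x": -0.13, "y": -0.9, "z": 0.09, "roll": 0}, {"x": -0.13, "y": -0.9, "z": 0.09, "roll": 0}, {"x": -0.13, "y": -0.9, "z": 0.09, "roll": 0}, {"x": 0, "y": 0, "z": 0, "roll": 0}, {"x": 0, "y": 0, "z": 0, "roll": 0}], "grip": 0.4}}

```text
time: 9.85
tool_pos: [450.1, 41.4, 197.2]
tcp_rot: [2.509, 1.569, -0.177]
contact_force: [-0.0, -0.1, 0.4]
grip_width: 36.8
```

Run:
```python
from h import *
print(tool()[0]); im=snap("wrist","w4"); cv2.imwrite("pics/w4b.png",cv2.resize(im[:290],(800,453),interpolation=cv2.INTER_CUBIC))
```

```text
[450.10540767  41.42675567 197.21115153]
```

View pics/w4b.png

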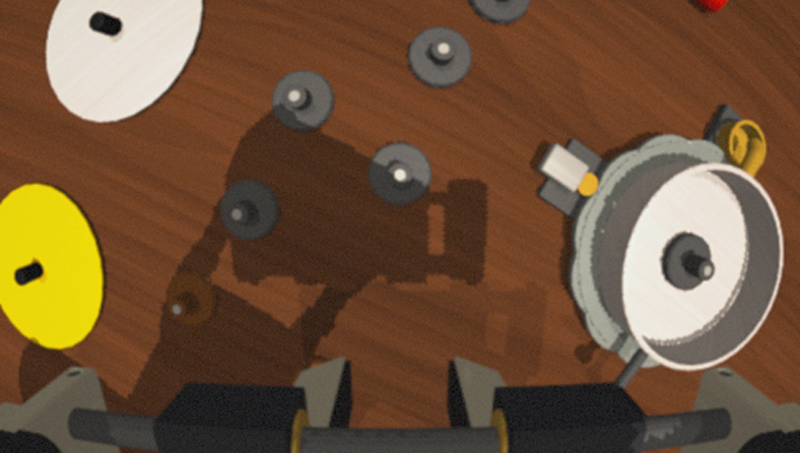

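Run:
```python
from h import *
k=1.5625
W=lambda u,v,z:world("wrist",u/k,v/k,z,"w4")
for a in [(400,175),(237,214),(293,96),(443,48)]: print(W(*a,32))
w=W(400,175,32); print("grasp",deltas(*w,36.8))
C=np.array([564,-143.8])
for a in range(26,360,60): print(a,(C+46*np.array([np.cos(np.radians(a)),np.sin(np.radians(a))])).round(1))
print("mid",W(707,270,60),deltas(0,0,0)-deltas(0,0,0))
R=tool()[1]; s=C+46*np.array([np.cos(np.radians(26)),np.sin(np.radians(26))]); print((R.T@np.array([*(s-w),28])/40).round(3))
```

```text
[515.7  72.5]
[447.2 160.5]
[533.6 157.2]
[602.6  84.8]
grasp [ 4.007 -0.012 -1.804]
26 [ 605.3 -123.6]
86 [567.2 -97.9]
146 [ 525.9 -118.1]
206 [ 522.7 -164. ]
266 [ 560.8 -189.7]
326 [ 602.1 -169.5]
mid [ 563.8 -144.7] [0. 0. 0.]
[-0.694  5.39   0.137]
```

Request:
{"method": "move_arm", "body": {"deltas": [{"x": 0.5, "y": 0, "z": -0.6, "roll": 0}, {"x": 0.5, "y": 0, "z": -0.6, "roll": 0}, {"x": 0.5, "y": 0, "z": -0.6, "roll": 0}, {"x": 0.8, "y": 0, "z": 0, "roll": 0}, {"x": 0.8, "y": 0, "z": 0, "roll": 0}, {"x": 0.6, "y": 0, "z": 0, "roll": 0}, {"x": 0.3, "y": 0, "z": 0, "roll": 0}, {"x": 0, "y": 0, "z": 0, "roll": 0}, {"x": 0, "y": 0, "z": 0, "roll": 0}], "grip": 0.4}}

```text
time: 10.65
tool_pos: [515.8, 70.3, 35.7]
tcp_rot: [-0.24, 1.57, -2.93]
contact_force: [-0.5, -0.0, 0.3]
grip_width: 36.9
```

Request:
{"method": "move_arm", "body": {"deltas": [{"x": 0, "y": 0, "z": 0, "roll": 0}, {"x": 0, "y": 0, "z": 0, "roll": 0}, {"x": 0, "y": 0, "z": 0, "roll": 0}, {"x": 0, "y": 0, "z": 0, "roll": 0}, {"x": 0, "y": 0, "z": 0, "roll": 0}, {"x": 0, "y": 0, "z": 0, "roll": 0}, {"x": -0.6, "y": 0, "z": 0, "roll": 0}, {"x": -1, "y": 0, "z": 0, "roll": 0}, {"x": -1, "y": 0, "z": 0, "roll": 0}, {"x": 0, "y": 0.9, "z": 0.02, "roll": 0}, {"x": 0, "y": 0.9, "z": 0.02, "roll": 0}, {"x": 0, "y": 0.9, "z": 0.02, "roll": 0}, {"x": 0, "y": 0.9, "z": 0.02, "roll": 0}, {"x": 0, "y": 0.9, "z": 0.02, "roll": 0}, {"x": 0, "y": 0.89, "z": 0.03, "roll": 0}, {"x": 0, "y": 0, "z": 0, "roll": 0}, {"x": 0, "y": 0, "z": 0, "roll": 0}], "grip": 0}}

```text
time: 12.07
tool_pos: [605.1, -126.3, 139.9]
tcp_rot: [-0.557, 1.57, 3.035]
contact_force: [-0.1, 0.6, -0.7]
grip_width: 14.9
```

Run:
```python
from h import *
print(tool()[0],deltas(605.3,-123.6,65.5))
```

```text
[ 605.10992563 -126.26616827  139.87403998] [ 1.859 -0.058 -0.034]
```

Request:
{"method": "move_arm", "body": {"deltas": [{"x": 0.5, "y": -0.06, "z": -0.03, "roll": 0}, {"x": 0.6, "y": 0, "z": 0, "roll": 0}, {"x": 0.6, "y": 0, "z": 0, "roll": 0}, {"x": 0.15, "y": 0, "z": 0, "roll": 0}, {"x": 0, "y": 0, "z": 0, "roll": 0}, {"x": 0.02, "y": 0, "z": 0, "roll": 0}, {"x": 0, "y": 0, "z": 0, "roll": 0}], "grip": 0}}

```text
time: 12.65
tool_pos: [605.2, -121.1, 66.3]
tcp_rot: [2.456, 1.57, -0.232]
contact_force: [0.9, -0.2, -0.9]
grip_width: 15.0
```

Request:
{"method": "move_arm", "body": {"deltas": [{"x": 0, "y": 0, "z": 0, "roll": 0}, {"x": 0, "y": 0, "z": 0, "roll": 0}, {"x": 0, "y": 0, "z": 0, "roll": 0}, {"x": 0, "y": 0, "z": 0, "roll": 0}, {"x": -0.6, "y": 0, "z": 0, "roll": 0}, {"x": -0.9, "y": 0, "z": 0, "roll": 0}, {"x": -1, "y": 0, "z": 0, "roll": 0}, {"x": -0.13, "y": -0.9, "z": 0.28, "roll": 0}, {"x": -0.13, "y": -0.9, "z": 0.28, "roll": 0}, {"x": -0.13, "y": -0.9, "z": 0.28, "roll": 0}, {"x": -0.13, "y": -0.9, "z": 0.28, "roll": 0}, {"x": -0.13, "y": -0.9, "z": 0.28, "roll": 0}, {"x": -0.13, "y": -0.9, "z": 0.28, "roll": 0}, {"x": 0, "y": 0, "z": 0, "roll": 0}, {"x": 0, "y": 0, "z": 0, "roll": 0}], "grip": 0.36}}

```text
time: 13.9
tool_pos: [449.5, 44.2, 197.8]
tcp_rot: [2.547, 1.569, -0.139]
contact_force: [0.2, -0.5, 0.2]
grip_width: 33.1
```

Run:
```python
from h import *
print(tool()[0]); im=snap("wrist","w5"); cv2.imwrite("pics/w5b.png",cv2.resize(im[:290],(800,453),interpolation=cv2.INTER_CUBIC))
```

```text
[449.45255345  44.15911817 197.79576456]
```

View pics/w5b.png

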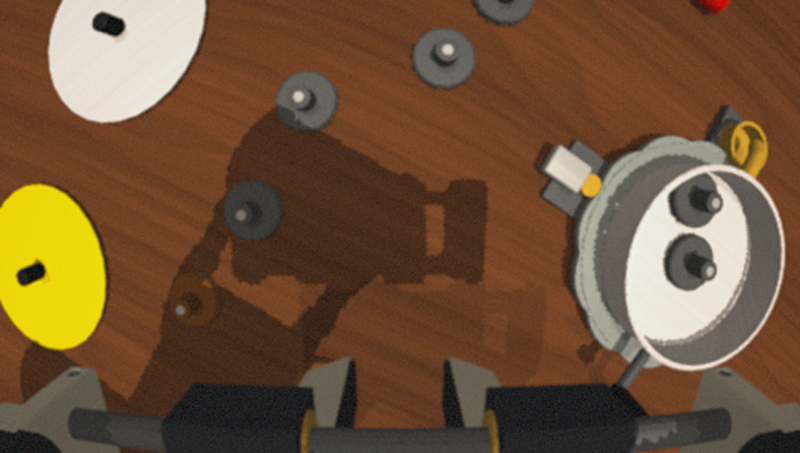

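```bash
cat >> h.py <<'E'
C=np.array([564,-143.8])
def slot(a): return C+46*np.array([np.cos(np.radians(a)),np.sin(np.radians(a))])
def plan(u,v,f,a,k=1.5625):
    w=world("wrist",u/k,v/k,32,f); print("pulley",w,"grasp",deltas(*w,36.5)); R=tool()[1]
    print("carry",(R.T@np.array([*(slot(a)-w),0])/40).round(3), slot(a).round(1))
E
python3 - <<'E'
from h import *
k=1.5625
for u,v in [(715,202),(708,271)]: print(world("wrist",u/k,v/k,60,"w5"))
print(slot(26)); plan(448,50,"w5",206)
E
```

```text
[ 606.6 -121. ]
[ 563.1 -143.8]
[ 605.34452613 -123.63492725]
pulley [602.4  84.1] grasp [ 4.034  0.745 -3.854]
carry [-1.000e-03  4.699e+00  4.512e+00] [ 522.7 -164. ]
```

Request:
{"method": "move_arm", "body": {"deltas": [{"x": 0.4, "y": 0.15, "z": -0.77, "roll": 0}, {"x": 0.4, "y": 0.15, "z": -0.77, "roll": 0}, {"x": 0.4, "y": 0.15, "z": -0.77, "roll": 0}, {"x": 0.4, "y": 0.15, "z": -0.77, "roll": 0}, {"x": 0.4, "y": 0.15, "z": -0.77, "roll": 0}, {"x": 0.8, "y": 0, "z": 0, "roll": 0}, {"x": 0.7, "y": 0, "z": 0, "roll": 0}, {"x": 0.4, "y": 0, "z": 0, "roll": 0}, {"x": 0.12, "y": 0, "z": 0, "roll": 0}, {"x": 0, "y": 0, "z": 0, "roll": 0}, {"x": 0, "y": 0, "z": 0, "roll": 0}], "grip": 0.4}}

```text
time: 14.87
tool_pos: [602.6, 82.2, 35.6]
tcp_rot: [1.516, 1.571, -1.174]
contact_force: [-0.2, -0.1, 0.9]
grip_width: 36.9
```

Request:
{"method": "move_arm", "body": {"deltas": [{"x": 0, "y": 0, "z": 0, "roll": 0}, {"x": 0, "y": 0, "z": 0, "roll": 0}, {"x": 0, "y": 0, "z": 0, "roll": 0}, {"x": 0, "y": 0, "z": 0, "roll": 0}, {"x": 0, "y": 0, "z": 0, "roll": 0}, {"x": 0, "y": 0, "z": 0, "roll": 0}, {"x": -0.6, "y": 0, "z": 0, "roll": 0}, {"x": -1, "y": 0, "z": 0, "roll": 0}, {"x": -1, "y": 0, "z": 0, "roll": 0}, {"x": 0, "y": 0.67, "z": 0.64, "roll": 0}, {"x": 0, "y": 0.67, "z": 0.64, "roll": 0}, {"x": 0, "y": 0.67, "z": 0.64, "roll": 0}, {"x": 0, "y": 0.67, "z": 0.64, "roll": 0}, {"x": 0, "y": 0.67, "z": 0.65, "roll": 0}, {"x": 0, "y": 0.67, "z": 0.65, "roll": 0}, {"x": 0, "y": 0.68, "z": 0.65, "roll": 0}, {"x": 0, "y": 0, "z": 0, "roll": 0}, {"x": 0, "y": 0, "z": 0, "roll": 0}], "grip": 0}}

```text
time: 16.37
tool_pos: [521.2, -166.3, 140.1]
tcp_rot: [2.901, 1.571, 0.209]
contact_force: [-0.5, 1.0, -1.0]
grip_width: 15.5
```

Run:
```python
from h import *
print(tool()[0],deltas(*slot(206),65.5),bot.get_obs()["joint_positions"])
```

```text
[ 521.15686747 -166.29011815  140.13550612] [ 1.866 -0.036 -0.059] [-4.48995798e-01  4.94355268e-01  1.61720076e+00  2.34865309e-05
  1.03001054e+00  6.72946679e-01]
```

Request:
{"method": "move_arm", "body": {"deltas": [{"x": 0.5, "y": -0.04, "z": -0.05, "roll": 0}, {"x": 0.6, "y": 0, "z": 0, "roll": 0}, {"x": 0.6, "y": 0, "z": 0, "roll": 0}, {"x": 0.15, "y": 0, "z": 0, "roll": 0}, {"x": 0, "y": 0, "z": 0, "roll": 0}, {"x": 0.02, "y": 0, "z": 0, "roll": 0}, {"x": 0, "y": 0, "z": 0, "roll": 0}], "grip": 0}}

```text
time: 16.95
tool_pos: [523.1, -160.8, 65.5]
tcp_rot: [-1.522, 1.57, 2.074]
contact_force: [-0.6, 2.4, 3.0]
grip_width: 14.8
```

Request:
{"method": "move_arm", "body": {"deltas": [{"x": 0, "y": 0, "z": 0, "roll": 0}, {"x": 0, "y": 0, "z": 0, "roll": 0}, {"x": 0, "y": 0, "z": 0, "roll": 0}, {"x": 0, "y": 0, "z": 0, "roll": 0}, {"x": -0.6, "y": 0, "z": 0, "roll": 0}, {"x": -0.9, "y": 0, "z": 0, "roll": 0}, {"x": -1, "y": 0, "z": 0, "roll": 0}, {"x": -0.13, "y": -0.84, "z": -0.31, "roll": 0}, {"x": -0.13, "y": -0.84, "z": -0.31, "roll": 0}, {"x": -0.13, "y": -0.84, "z": -0.31, "roll": 0}, {"x": -0.13, "y": -0.84, "z": -0.31, "roll": 0}, {"x": -0.13, "y": -0.84, "z": -0.31, "roll": 0}, {"x": -0.13, "y": -0.84, "z": -0.31, "roll": 0}], "grip": 0.36}}

```text
time: 18.03
tool_pos: [501.2, 53.1, 196.9]
tcp_rot: [2.481, 1.57, -0.208]
contact_force: [1.2, -0.7, 0.4]
grip_width: 33.0
```

Request:
{"method": "move_arm", "body": {"deltas": [{"x": 0, "y": 0, "z": 0, "roll": -1}, {"x": 0, "y": 0, "z": 0, "roll": -1}, {"x": 0, "y": 0, "z": 0, "roll": -1}, {"x": 0, "y": 0, "z": 0, "roll": -1}, {"x": 0, "y": 0, "z": 0, "roll": -1}, {"x": 0, "y": 0, "z": 0, "roll": -1}, {"x": 0, "y": 0, "z": 0, "roll": -1}, {"x": 0, "y": 0, "z": 0, "roll": -1}, {"x": 0, "y": 0, "z": 0, "roll": -1}, {"x": 0, "y": 0, "z": 0, "roll": -1}, {"x": 0, "y": 0, "z": 0, "roll": -1}, {"x": 0, "y": 0, "z": 0, "roll": -1}, {"x": 0, "y": 0, "z": 0, "roll": -1}, {"x": 0, "y": 0, "z": 0, "roll": -1}, {"x": 0, "y": 0, "z": 0, "roll": -1}, {"x": 0, "y": 0, "z": 0, "roll": 0}, {"x": 0, "y": 0, "z": 0, "roll": 0}], "grip": 0.4}}

```text
time: 19.45
tool_pos: [501.6, 51.6, 196.5]
tcp_rot: [1.086, 1.571, -0.558]
contact_force: [-0.6, 0.6, 0.0]
grip_width: 36.8
```

Run:
```python
from h import *
print(tool()); im=snap("wrist","w6"); cv2.imwrite("pics/w6b.png",cv2.resize(im[:290],(800,453),interpolation=cv2.INTER_CUBIC))
```

```text
(array([501.59408315,  51.55596967, 196.51938184]), array([[ 1.51283896e-04,  9.97334156e-01, -7.29695693e-02],
       [-9.43449018e-05, -7.29695555e-02, -9.97334164e-01],
       [-9.99999984e-01,  1.57764905e-04,  8.30542744e-05]]))
```

View pics/w6b.png

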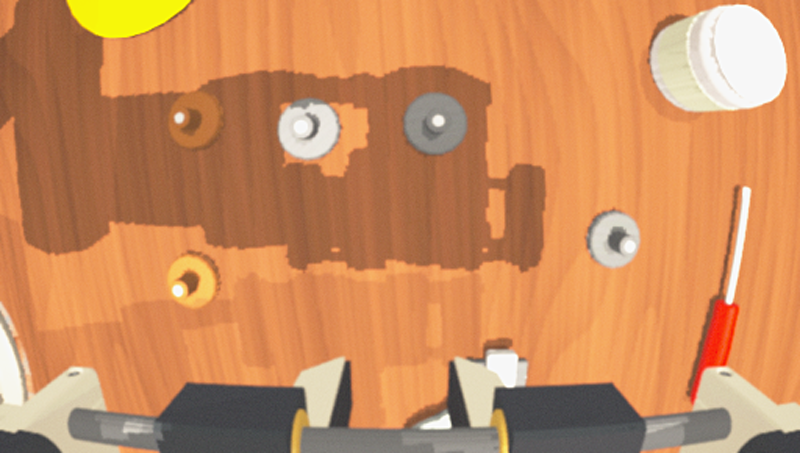

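Run:
```python
from h import *
plan(438,120,"w6",266); plan(303,127,"w6",86); plan(627,246,"w6",146)
im=snap("top","t6"); cv2.imwrite("pics/t6b.png",cv2.resize(im[130:265,150:365],(800,502),interpolation=cv2.INTER_CUBIC))
```

```text
pulley [534.4 157. ] grasp [ 4.     0.625 -2.689]
carry [1.000e-03 1.291e+00 8.596e+00] [ 560.8 -189.7]
pulley [448.9 160.1] grasp [ 4.    -1.512 -2.61 ]
carry [1.000e-03 3.421e+00 6.217e+00] [567.2 -97.9]
pulley [665.1  68.5] grasp [ 4.     4.045 -0.721]
carry [ 0.    -3.131  4.906] [ 525.9 -118.1]
```

View pics/t6b.png

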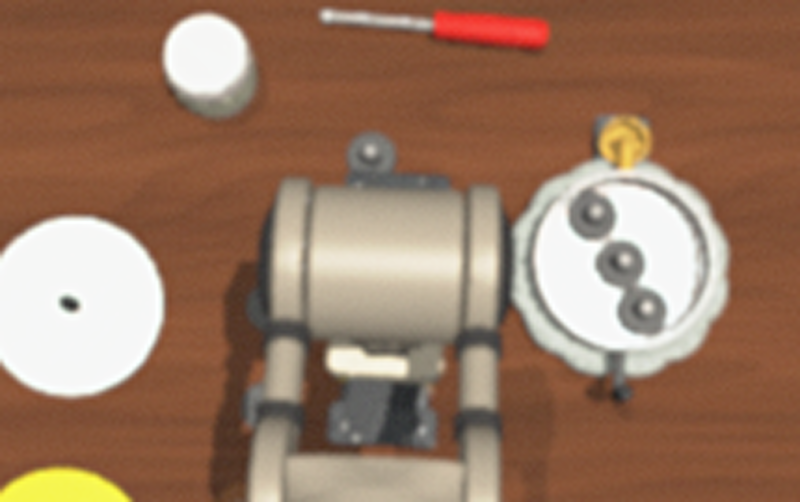

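Request:
{"method": "move_arm", "body": {"deltas": [{"x": 0.5, "y": 0.16, "z": -0.67, "roll": 0}, {"x": 0.5, "y": 0.16, "z": -0.67, "roll": 0}, {"x": 0.5, "y": 0.16, "z": -0.67, "roll": 0}, {"x": 0.5, "y": 0.15, "z": -0.68, "roll": 0}, {"x": 0.8, "y": 0, "z": 0, "roll": 0}, {"x": 0.7, "y": 0, "z": 0, "roll": 0}, {"x": 0.4, "y": 0, "z": 0, "roll": 0}, {"x": 0.1, "y": 0, "z": 0, "roll": 0}, {"x": 0, "y": 0, "z": 0, "roll": 0}, {"x": 0, "y": 0, "z": 0, "roll": 0}], "grip": 0.4}}

```text
time: 20.38
tool_pos: [534.4, 157.2, 36.5]
tcp_rot: [-0.231, 1.571, -1.874]
contact_force: [-0.0, -0.7, 0.2]
grip_width: 36.7
```

Request:
{"method": "move_arm", "body": {"deltas": [{"x": 0, "y": 0, "z": 0, "roll": 0}, {"x": 0, "y": 0, "z": 0, "roll": 0}, {"x": 0, "y": 0, "z": 0, "roll": 0}, {"x": 0, "y": 0, "z": 0, "roll": 0}, {"x": 0, "y": 0, "z": 0, "roll": 0}, {"x": 0, "y": 0, "z": 0, "roll": 0}, {"x": -0.6, "y": 0, "z": 0, "roll": 0}, {"x": -1, "y": 0, "z": 0, "roll": 0}, {"x": -1, "y": 0, "z": 0, "roll": 0}, {"x": 0, "y": 0.14, "z": 0.95, "roll": 0}, {"x": 0, "y": 0.14, "z": 0.95, "roll": 0}, {"x": 0, "y": 0.14, "z": 0.95, "roll": 0}, {"x": 0, "y": 0.14, "z": 0.95, "roll": 0}, {"x": 0, "y": 0.14, "z": 0.95, "roll": 0}, {"x": 0, "y": 0.14, "z": 0.96, "roll": 0}, {"x": 0, "y": 0.15, "z": 0.96, "roll": 0}, {"x": 0, "y": 0.15, "z": 0.96, "roll": 0}, {"x": 0, "y": 0.15, "z": 0.96, "roll": 0}, {"x": 0, "y": 0, "z": 0, "roll": 0}, {"x": 0, "y": 0, "z": 0, "roll": 0}], "grip": 0}}

```text
time: 22.05
tool_pos: [561.1, -191.3, 139.9]
tcp_rot: [-1.857, 1.57, 2.781]
contact_force: [-0.1, 0.2, -1.2]
grip_width: 15.1
```

Run:
```python
from h import *
print(tool()[0],deltas(*slot(266),65.5))
```

```text
[ 561.05733024 -191.31185934  139.94853541] [ 1.861 -0.009 -0.04 ]
```

Request:
{"method": "move_arm", "body": {"deltas": [{"x": 0.5, "y": -0.01, "z": -0.03, "roll": 0}, {"x": 0.6, "y": 0, "z": 0, "roll": 0}, {"x": 0.6, "y": 0, "z": 0, "roll": 0}, {"x": 0.15, "y": 0, "z": 0, "roll": 0}, {"x": 0, "y": 0, "z": 0, "roll": 0}, {"x": 0.02, "y": 0, "z": 0, "roll": 0}, {"x": 0, "y": 0, "z": 0, "roll": 0}], "grip": 0}}

```text
time: 22.63
tool_pos: [561.1, -186.9, 65.7]
tcp_rot: [-2.174, 1.57, 2.469]
contact_force: [-0.9, -0.5, -1.0]
grip_width: 15.0
```

Request:
{"method": "move_arm", "body": {"deltas": [{"x": 0, "y": 0, "z": 0, "roll": 0}, {"x": 0, "y": 0, "z": 0, "roll": 0}, {"x": 0, "y": 0, "z": 0, "roll": 0}, {"x": 0, "y": 0, "z": 0, "roll": 0}, {"x": -0.6, "y": 0, "z": 0, "roll": 0}, {"x": -0.9, "y": 0, "z": 0, "roll": 0}, {"x": -1, "y": 0, "z": 0, "roll": 0}, {"x": -0.12, "y": -0.28, "z": -0.84, "roll": 0}, {"x": -0.12, "y": -0.28, "z": -0.84, "roll": 0}, {"x": -0.12, "y": -0.28, "z": -0.84, "roll": 0}, {"x": -0.12, "y": -0.28, "z": -0.84, "roll": 0}, {"x": -0.12, "y": -0.28, "z": -0.84, "roll": 0}, {"x": -0.12, "y": -0.28, "z": -0.84, "roll": 0}, {"x": -0.12, "y": -0.28, "z": -0.84, "roll": 0}, {"x": 0, "y": 0, "z": 0, "roll": 0}, {"x": 0, "y": 0, "z": 0, "roll": 0}], "grip": 0.36}}

```text
time: 23.97
tool_pos: [499.4, 53.6, 199.9]
tcp_rot: [1.462, 1.57, -0.176]
contact_force: [0.5, -0.7, -0.2]
grip_width: 32.8
```

Run:
```python
from h import *
print(tool()[0]); im=snap("wrist","w7"); cv2.imwrite("pics/w7b.png",cv2.resize(im[:290],(800,453),interpolation=cv2.INTER_CUBIC))
```

```text
[499.37884936  53.64345045 199.9411447 ]
```

View pics/w7b.png

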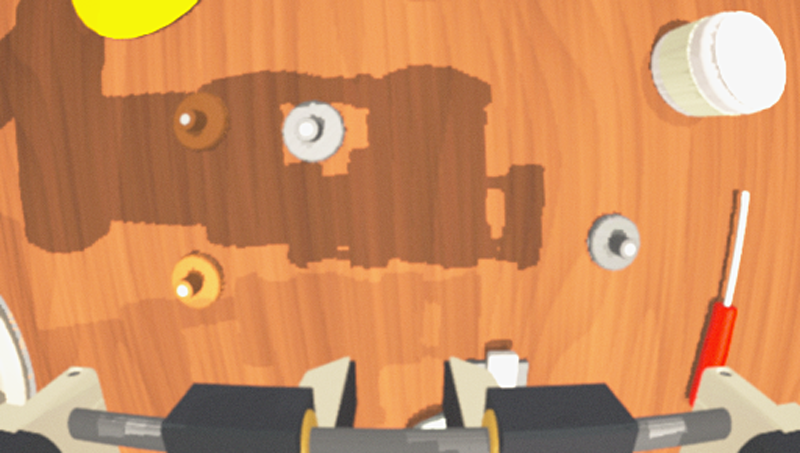

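Run:
```python
from h import *
plan(308,129,"w7",90);plan(628,247,"w7",90); print(bot.get_obs()["joint_positions"])
```

```text
pulley [448.8 160.4] grasp [ 4.076 -1.459 -2.606]
carry [5.000e-03 3.319e+00 6.241e+00] [564.  -97.8]
pulley [665.8  70. ] grasp [ 4.082  4.109 -0.726]
carry [-0.    -2.249  4.361] [564.  -97.8]
[-4.78088798e-02  3.50623380e-01  1.66585362e+00 -4.45916600e-04
  1.12421179e+00  2.15117926e-02]
```

Request:
{"method": "move_arm", "body": {"deltas": [{"x": 0.5, "y": -0.36, "z": -0.65, "roll": 0}, {"x": 0.5, "y": -0.36, "z": -0.65, "roll": 0}, {"x": 0.5, "y": -0.37, "z": -0.65, "roll": 0}, {"x": 0.5, "y": -0.37, "z": -0.65, "roll": 0}, {"x": 0.8, "y": 0, "z": 0, "roll": 0}, {"x": 0.7, "y": 0, "z": 0, "roll": 0}, {"x": 0.4, "y": 0, "z": 0, "roll": 0}, {"x": 0.16, "y": 0, "z": 0, "roll": 0}, {"x": 0, "y": 0, "z": 0, "roll": 0}, {"x": 0, "y": 0, "z": 0, "roll": 0}, {"x": 0, "y": 0, "z": 0, "roll": 0}], "grip": 0.4}}

```text
time: 24.93
tool_pos: [449.7, 159.3, 37.3]
tcp_rot: [1.671, 1.57, 0.028]
contact_force: [0.8, -0.4, 0.3]
grip_width: 36.4
```

Request:
{"method": "move_arm", "body": {"deltas": [{"x": 0, "y": 0, "z": 0, "roll": 0}, {"x": 0, "y": 0, "z": 0, "roll": 0}, {"x": 0, "y": 0, "z": 0, "roll": 0}, {"x": 0, "y": 0, "z": 0, "roll": 0}, {"x": 0, "y": 0, "z": 0, "roll": 0}, {"x": 0, "y": 0, "z": 0, "roll": 0}, {"x": -0.6, "y": 0, "z": 0, "roll": 0}, {"x": -1, "y": 0, "z": 0, "roll": 0}, {"x": -1, "y": 0, "z": 0, "roll": 0}, {"x": 0, "y": 0.41, "z": 0.78, "roll": 0}, {"x": 0, "y": 0.41, "z": 0.78, "roll": 0}, {"x": 0, "y": 0.41, "z": 0.78, "roll": 0}, {"x": 0, "y": 0.41, "z": 0.78, "roll": 0}, {"x": 0, "y": 0.42, "z": 0.78, "roll": 0}, {"x": 0, "y": 0.42, "z": 0.78, "roll": 0}, {"x": 0, "y": 0.42, "z": 0.78, "roll": 0}, {"x": 0, "y": 0.42, "z": 0.78, "roll": 0}, {"x": 0, "y": 0, "z": 0, "roll": 0}, {"x": 0, "y": 0, "z": 0, "roll": 0}, {"x": 0, "y": 0, "z": 0, "roll": 0}], "grip": 0}}

```text
time: 26.6
tool_pos: [562.9, -98.0, 140.3]
tcp_rot: [-1.957, 1.569, 2.685]
contact_force: [-0.7, 0.6, -1.0]
grip_width: 15.1
```

Request:
{"method": "move_arm", "body": {"deltas": [{"x": 0, "y": 0, "z": 0, "roll": 0}, {"x": 0, "y": 0, "z": 0, "roll": 0}, {"x": 0, "y": 0, "z": 0, "roll": 0}]}}

```text
time: 26.85
tool_pos: [563.3, -97.3, 141.1]
tcp_rot: [-1.542, 1.571, 3.101]
contact_force: [-0.1, 0.7, 0.3]
grip_width: 15.3
```

Run:
```python
from h import *
print(tool()[0],deltas(*slot(90),65.5))
```

```text
[563.32943298 -97.26821759 141.05904809] [1.889 0.018 0.012]
```

Request:
{"method": "move_arm", "body": {"deltas": [{"x": 0.5, "y": 0.01, "z": 0, "roll": 0}, {"x": 0.6, "y": 0, "z": 0, "roll": 0}, {"x": 0.6, "y": 0, "z": 0, "roll": 0}, {"x": 0.16, "y": 0, "z": 0, "roll": 0}, {"x": 0, "y": 0, "z": 0, "roll": 0}, {"x": 0.02, "y": 0, "z": 0, "roll": 0}, {"x": 0, "y": 0, "z": 0, "roll": 0}], "grip": 0}}

```text
time: 27.43
tool_pos: [564.2, -98.1, 66.2]
tcp_rot: [1.238, 1.57, -0.403]
contact_force: [-0.1, -0.2, -0.7]
grip_width: 15.2
```

Request:
{"method": "move_arm", "body": {"deltas": [{"x": 0, "y": 0, "z": 0, "roll": 0}, {"x": 0, "y": 0, "z": 0, "roll": 0}, {"x": 0, "y": 0, "z": 0, "roll": 0}, {"x": 0, "y": 0, "z": 0, "roll": 0}, {"x": -0.6, "y": 0, "z": 0, "roll": 0}, {"x": -0.9, "y": 0, "z": 0, "roll": 0}, {"x": -1, "y": 0, "z": 0, "roll": 0}, {"x": -0.2, "y": 0.52, "z": -0.65, "roll": 0}, {"x": -0.2, "y": 0.52, "z": -0.65, "roll": 0}, {"x": -0.2, "y": 0.52, "z": -0.65, "roll": 0}, {"x": -0.2, "y": 0.52, "z": -0.65, "roll": 0}, {"x": 0, "y": 0, "z": 0, "roll": 0}, {"x": 0, "y": 0, "z": 0, "roll": 0}, {"x": 0, "y": 0, "z": 0, "roll": 0}, {"x": 0, "y": 0, "z": 0, "roll": 0}], "grip": 0.31}}

```text
time: 28.68
tool_pos: [653.4, -1.4, 197.2]
tcp_rot: [-1.344, 1.569, -2.987]
contact_force: [0.2, -0.1, -0.6]
grip_width: 28.3
```

Run:
```python
from h import *
print(tool()[0]); im=snap("wrist","w8"); cv2.imwrite("pics/w8b.png",cv2.resize(im[:290],(800,453),interpolation=cv2.INTER_CUBIC))
im=snap("top","t8"); cv2.imwrite("pics/t8b.png",cv2.resize(im[130:265,150:365],(800,502),interpolation=cv2.INTER_CUBIC))
```

```text
[653.42883616  -1.39639963 197.22656407]
```

View pics/w8b.png

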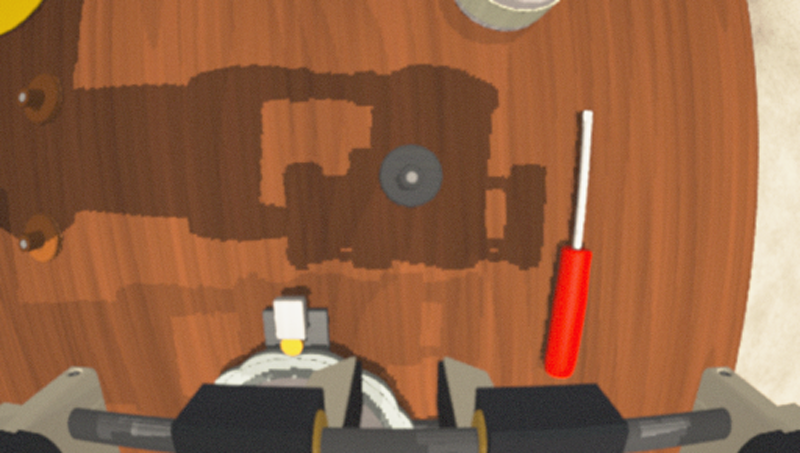

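View pics/t8b.png

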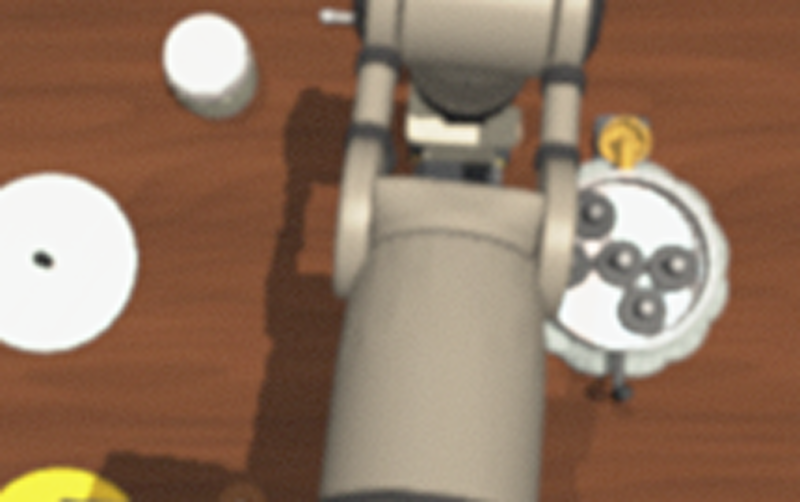

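Run:
```python
from h import *
plan(412,177,"w8",327.5)
```

```text
pulley [667.   68.4] grasp [ 4.025  0.211 -1.769]
carry [ 2.000e-03 -1.174e+00  6.023e+00] [ 602.8 -168.5]
```

Request:
{"method": "move_arm", "body": {"deltas": [{"x": 0.5, "y": 0.07, "z": -0.59, "roll": 0}, {"x": 0.5, "y": 0.07, "z": -0.59, "roll": 0}, {"x": 0.5, "y": 0.07, "z": -0.59, "roll": 0}, {"x": 0.9, "y": 0, "z": 0, "roll": 0}, {"x": 0.8, "y": 0, "z": 0, "roll": 0}, {"x": 0.5, "y": 0, "z": 0, "roll": 0}, {"x": 0.32, "y": 0, "z": 0, "roll": 0}, {"x": 0, "y": 0, "z": 0, "roll": 0}, {"x": 0, "y": 0, "z": 0, "roll": 0}, {"x": 0, "y": 0, "z": 0, "roll": 0}], "grip": 0.4}}

```text
time: 29.62
tool_pos: [668.1, 68.8, 37.6]
tcp_rot: [1.551, 1.57, -0.092]
contact_force: [0.6, 0.7, 0.7]
grip_width: 36.8
```

Request:
{"method": "move_arm", "body": {"deltas": [{"x": 0, "y": 0, "z": 0, "roll": 0}, {"x": 0, "y": 0, "z": 0, "roll": 0}, {"x": 0, "y": 0, "z": 0, "roll": 0}, {"x": 0, "y": 0, "z": 0, "roll": 0}, {"x": 0, "y": 0, "z": 0, "roll": 0}, {"x": 0, "y": 0, "z": 0, "roll": 0}, {"x": -0.6, "y": 0, "z": 0, "roll": 0}, {"x": -1, "y": 0, "z": 0, "roll": 0}, {"x": -1, "y": 0, "z": 0, "roll": 0}, {"x": 0, "y": -0.17, "z": 0.86, "roll": 0}, {"x": 0, "y": -0.17, "z": 0.86, "roll": 0}, {"x": 0, "y": -0.17, "z": 0.86, "roll": 0}, {"x": 0, "y": -0.17, "z": 0.86, "roll": 0}, {"x": 0, "y": -0.17, "z": 0.86, "roll": 0}, {"x": 0, "y": -0.16, "z": 0.86, "roll": 0}, {"x": 0, "y": -0.16, "z": 0.86, "roll": 0}], "grip": 0}}

```text
time: 30.95
tool_pos: [603.2, -168.8, 140.8]
tcp_rot: [-1.606, 1.571, 3.036]
contact_force: [-0.2, -0.2, -1.4]
grip_width: 14.8
```

Request:
{"method": "move_arm", "body": {"deltas": [{"x": 0, "y": 0, "z": 0, "roll": -1}, {"x": 0, "y": 0, "z": 0, "roll": -1}, {"x": 0, "y": 0, "z": 0, "roll": -1}, {"x": 0, "y": 0, "z": 0, "roll": -1}, {"x": 0, "y": 0, "z": 0, "roll": -1}, {"x": 0, "y": 0, "z": 0, "roll": -1}, {"x": 0, "y": 0, "z": 0, "roll": -1}, {"x": 0, "y": 0, "z": 0, "roll": -1}, {"x": 0, "y": 0, "z": 0, "roll": -1}, {"x": 0, "y": 0, "z": 0, "roll": -1}, {"x": 0, "y": 0, "z": 0, "roll": -1}, {"x": 0, "y": 0, "z": 0, "roll": -1}, {"x": 0, "y": 0, "z": 0, "roll": -1}, {"x": 0, "y": 0, "z": 0, "roll": -1}, {"x": 0, "y": 0, "z": 0, "roll": -1}, {"x": 0, "y": 0, "z": 0, "roll": 0}, {"x": 0, "y": 0, "z": 0, "roll": 0}, {"x": 0, "y": 0, "z": 0, "roll": 0}], "grip": 0}}

```text
time: 32.45
tool_pos: [603.9, -167.3, 140.8]
tcp_rot: [-2.878, 1.571, 2.808]
contact_force: [-0.1, 0.0, -1.7]
grip_width: 15.5
```

Run:
```python
from h import *
print(tool(),deltas(*slot(327.5),65.5))
```

```text
(array([ 603.92322766, -167.33723988,  140.77775006]), array([[-1.27671382e-04,  5.61672261e-01,  8.27359810e-01],
       [ 4.41822509e-05,  8.27359819e-01, -5.61672261e-01],
       [-9.99999991e-01, -3.51548551e-05, -1.30446116e-04]])) [ 1.882 -0.04  -0.007]
```

Request:
{"method": "move_arm", "body": {"deltas": [{"x": 0.5, "y": -0.02, "z": 0, "roll": 0}, {"x": 0.6, "y": 0, "z": 0, "roll": 0}, {"x": 0.6, "y": 0, "z": 0, "roll": 0}, {"x": 0.16, "y": 0, "z": 0, "roll": 0}, {"x": 0, "y": 0, "z": 0, "roll": 0}, {"x": 0.02, "y": 0, "z": 0, "roll": 0}, {"x": 0, "y": 0, "z": 0, "roll": 0}], "grip": 0}}

```text
time: 33.03
tool_pos: [604.3, -167.9, 69.6]
tcp_rot: [0.296, 1.568, -0.3]
contact_force: [-7.7, 3.5, 22.6]
grip_width: 15.3
```

Request:
{"method": "move_arm", "body": {"deltas": [{"x": 0, "y": 0, "z": 0, "roll": 0}, {"x": 0, "y": 0, "z": 0, "roll": 0}, {"x": 0, "y": 0, "z": 0, "roll": 0}, {"x": 0, "y": 0, "z": 0, "roll": 0}, {"x": -0.6, "y": 0, "z": 0, "roll": 0}, {"x": -0.9, "y": 0, "z": 0, "roll": 0}, {"x": -1, "y": 0, "z": 0, "roll": 0}, {"x": -0.9, "y": 0, "z": 0.5, "roll": 0}, {"x": 0, "y": 0, "z": 0.5, "roll": 0}, {"x": 0, "y": 0, "z": 0, "roll": 0}, {"x": 0, "y": 0, "z": 0, "roll": 0}], "grip": 0.31}}

```text
time: 33.95
tool_pos: [636.8, -190.8, 201.2]
tcp_rot: [-2.917, 1.57, 2.771]
contact_force: [-0.0, 0.2, -0.4]
grip_width: 28.3
```

Run:
```python
from h import *
print(tool()[0]); im=snap("wrist","w9"); cv2.imwrite("pics/w9b.png",cv2.resize(im[:290,100:420],(800,725),interpolation=cv2.INTER_CUBIC)[:600])
```

```text
[ 636.75430495 -190.79230358  201.18435644]
```

View pics/w9b.png

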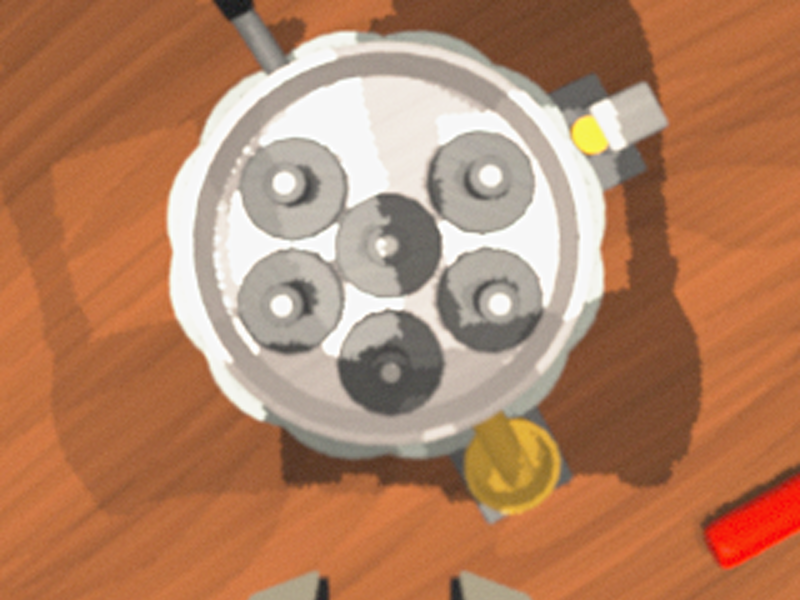

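Run:
```python
from h import *
P=[]
for d,h in [((294,189),(284,183)),((482,181),(490,176)),((388,245),(385,244)),((291,300),(283,304)),((490,299),(498,303)),((390,362),(390,372))]:
    a,b=[world("wrist",100+u/2.5,v/2.5,z,"w9") for (u,v),z in ((d,38),(h,60))]; P.append(a); print(a,b,(a-C).round(1),np.hypot(*(a-C)).round(1))
from scipy.spatial.distance import pdist; print(pdist(np.array(P)).round(1))
im=snap("top","t9"); cv2.imwrite("pics/t9b.png",cv2.resize(im[130:300,60:290],(800,591),interpolation=cv2.INTER_CUBIC))
im=snap("side","s9"); cv2.imwrite("pics/s9b.png",cv2.resize(im[130:200,250:350],(800,560),interpolation=cv2.INTER_CUBIC))
```

```text
[ 526.2 -160.2] [ 525.3 -160.7] [-37.8 -16.4] 41.2
[564.9 -97.4] [565.2 -97.4] [ 0.9 46.4] 46.4
[ 566.  -142.6] [ 565.2 -143.4] [2.  1.2] 2.3
[ 562.1 -186.7] [ 562.1 -186.8] [ -1.9 -42.9] 42.9
[ 606.2 -120.9] [ 606.3 -120.9] [42.2 22.9] 48.0
[ 605.3 -168.4] [ 605.7 -168.7] [ 41.3 -24.6] 48.1
[73.8 43.5 44.6 89.1 79.5 45.2 89.3 47.5 81.7 44.3 45.7 47.  79.2 46.9
 47.5]
```

View pics/t9b.png

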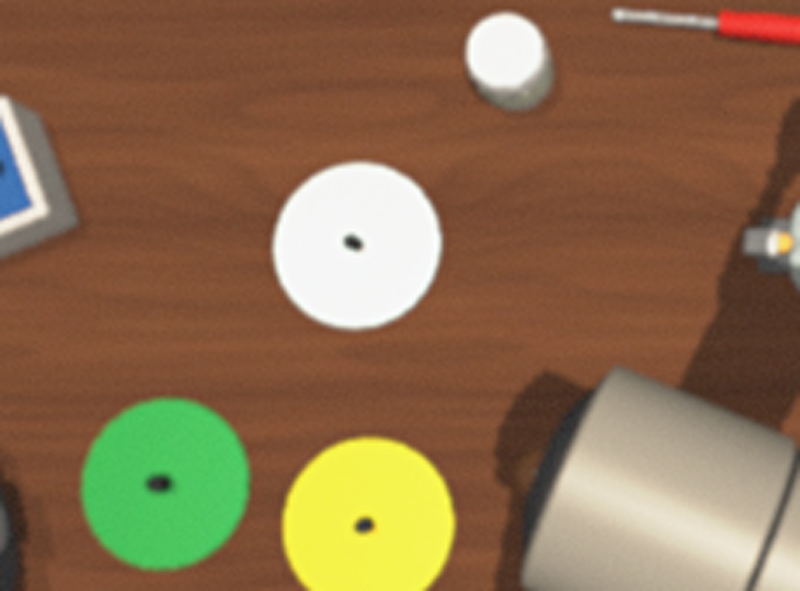

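View pics/s9b.png

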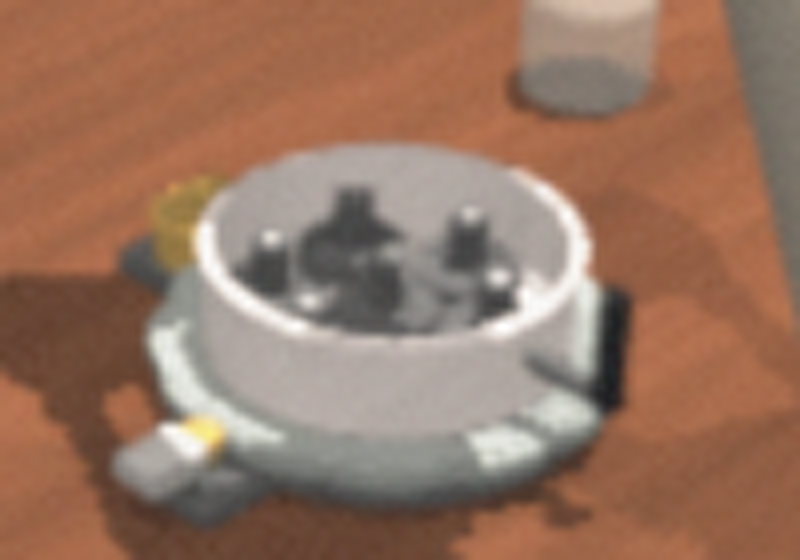

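Run:
```python
from h import *
m=bot.camera_model("side"); F=192/np.tan(np.radians(m["fovy"]/2))
def pr(p): c=m["R"]@np.array(p)+m["t"]; return ((F*c[0]/c[2]+m["cx"]-250)*8,(F*c[1]/c[2]+m["cy"]-130)*8)
for x,y in [(525.3,-160.7),(565.2,-97.4),(565.2,-143.4),(562.1,-186.8),(606.3,-120.9),(605.7,-168.7)]:
    print(x,y,np.round(pr((x,y,60))),np.round(pr((x,y,64))), np.round(pr((x,y,38))))
im=cv2.imread("pics/s9.png"); cv2.imwrite("pics/s9c.png",cv2.resize(im[145:185,270:330],(780,520),interpolation=cv2.INTER_LANCZOS4))
```

```text
525.3 -160.7 [490. 269.] [490. 260.] [486. 317.]
565.2 -97.4 [302. 294.] [302. 286.] [300. 343.]
565.2 -143.4 [381. 248.] [382. 239.] [379. 296.]
562.1 -186.8 [459. 209.] [460. 201.] [456. 256.]
606.3 -120.9 [264. 232.] [264. 223.] [263. 279.]
605.7 -168.7 [346. 187.] [346. 178.] [344. 234.]
```

View pics/s9c.png

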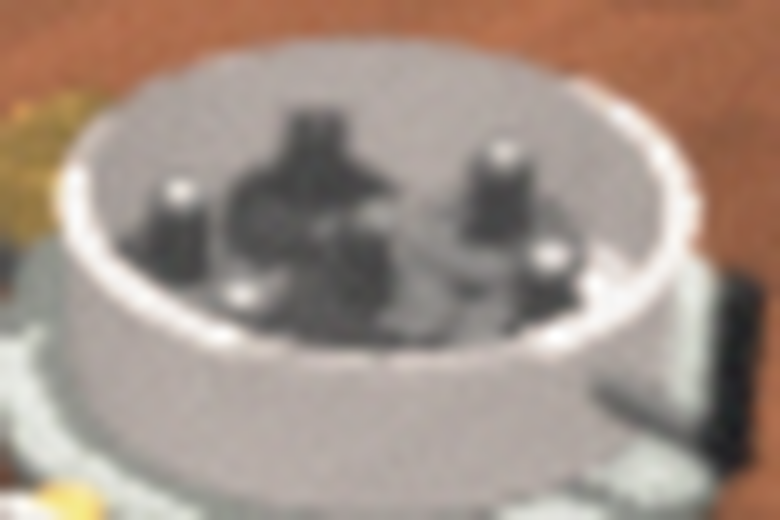

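Request:
{"method": "move_arm", "body": {"deltas": [{"x": 0, "y": 0.02, "z": -0.48, "roll": 0}, {"x": 0, "y": 0, "z": -0.48, "roll": 0}, {"x": 0.7, "y": 0, "z": 0, "roll": 0}, {"x": 0.9, "y": 0, "z": 0, "roll": 0}, {"x": 0.8, "y": 0, "z": 0, "roll": 0}, {"x": 0.2, "y": 0, "z": 0, "roll": 0}, {"x": 0, "y": 0, "z": 0, "roll": 0}, {"x": 0, "y": 0, "z": 0, "roll": 0}, {"x": 0, "y": 0, "z": 0, "roll": 0}], "grip": 0}}

```text
time: 34.85
tool_pos: [606.4, -168.7, 99.8]
tcp_rot: [0.18, 1.567, -0.414]
contact_force: [-0.3, -0.2, 0.2]
grip_width: 0.5
```

Request:
{"method": "move_arm", "body": {"deltas": [{"x": 0.1, "y": 0, "z": 0, "roll": 0}, {"x": 0, "y": 0, "z": 0, "roll": 0}, {"x": 0, "y": 0, "z": 0, "roll": 0}], "grip": 0}}

```text
time: 35.1
tool_pos: [605.5, -168.4, 94.5]
tcp_rot: [0.144, 1.57, -0.451]
contact_force: [-0.0, 0.3, -1.0]
grip_width: 0.4
```

Request:
{"method": "move_arm", "body": {"deltas": [{"x": 0.05, "y": 0, "z": 0, "roll": 0}, {"x": 0, "y": 0, "z": 0, "roll": 0}, {"x": 0, "y": 0, "z": 0, "roll": 0}], "grip": 0}}

```text
time: 35.35
tool_pos: [605.2, -168.3, 91.7]
tcp_rot: [-2.139, 1.571, -2.734]
contact_force: [0.6, -1.2, -1.2]
grip_width: 0.5
```

Request:
{"method": "move_arm", "body": {"deltas": [{"x": 0.05, "y": 0, "z": 0, "roll": 0}, {"x": 0, "y": 0, "z": 0, "roll": 0}, {"x": 0, "y": 0, "z": 0, "roll": 0}], "grip": 0}}

```text
time: 35.6
tool_pos: [605.2, -168.2, 89.5]
tcp_rot: [-2.75, 1.57, 2.939]
contact_force: [0.8, 0.1, 0.5]
grip_width: 0.2
```

Request:
{"method": "move_arm", "body": {"deltas": [{"x": 0.05, "y": 0, "z": 0, "roll": 0}, {"x": 0, "y": 0, "z": 0, "roll": 0}, {"x": 0, "y": 0, "z": 0, "roll": 0}], "grip": 0}}

```text
time: 35.85
tool_pos: [605.2, -168.2, 87.5]
tcp_rot: [-2.62, 1.57, 3.069]
contact_force: [-0.4, 0.7, 0.2]
grip_width: 0.3
```

Request:
{"method": "move_arm", "body": {"deltas": [{"x": 0.03, "y": 0, "z": 0, "roll": 0}, {"x": 0, "y": 0, "z": 0, "roll": 0}, {"x": 0, "y": 0, "z": 0, "roll": 0}], "grip": 0}}

```text
time: 36.1
tool_pos: [605.2, -168.3, 86.5]
tcp_rot: [-2.224, 1.571, -2.818]
contact_force: [0.2, -0.1, 0.4]
grip_width: 0.5
```

Request:
{"method": "move_arm", "body": {"deltas": [{"x": 0.03, "y": 0, "z": 0, "roll": 0}, {"x": 0, "y": 0, "z": 0, "roll": 0}, {"x": 0, "y": 0, "z": 0, "roll": 0}], "grip": 0}}

```text
time: 36.35
tool_pos: [605.3, -168.3, 85.3]
tcp_rot: [-0.541, 1.571, -1.135]
contact_force: [0.6, -0.8, 0.4]
grip_width: 0.2
```

Request:
{"method": "move_arm", "body": {"deltas": [{"x": 0.02, "y": 0, "z": 0, "roll": 0}, {"x": 0, "y": 0, "z": 0, "roll": 0}, {"x": 0, "y": 0, "z": 0, "roll": 0}], "grip": 0}}

```text
time: 36.6
tool_pos: [605.3, -168.3, 85.2]
tcp_rot: [-0.024, 1.57, -0.618]
contact_force: [-2.0, 0.3, 4.6]
grip_width: 0.1
```

Request:
{"method": "move_arm", "body": {"deltas": [{"x": -0.7, "y": 0, "z": 0, "roll": 0}, {"x": -1, "y": 0, "z": 0, "roll": 0}, {"x": -1, "y": 0, "z": 0, "roll": 0}, {"x": 0, "y": 0.78, "z": -0.5, "roll": 0}, {"x": 0, "y": 0.78, "z": -0.5, "roll": 0}, {"x": 0, "y": 0.78, "z": -0.5, "roll": 0}, {"x": 0, "y": 0.78, "z": -0.5, "roll": 0}, {"x": 0, "y": 0.78, "z": -0.5, "roll": 0}, {"x": 0, "y": 0.78, "z": -0.5, "roll": 0}, {"x": 0, "y": 0.78, "z": -0.5, "roll": 0}, {"x": 0, "y": 0.78, "z": -0.5, "roll": 0}, {"x": 0, "y": 0.78, "z": -0.5, "roll": 0}, {"x": 0, "y": 0.78, "z": -0.5, "roll": 0}, {"x": 0, "y": 0.78, "z": -0.5, "roll": 0}, {"x": 0, "y": 0.78, "z": -0.5, "roll": 0}, {"x": 0, "y": 0.78, "z": -0.5, "roll": 0}, {"x": 0, "y": 0, "z": 0, "roll": 0}, {"x": 0, "y": 0, "z": 0, "roll": 0}, {"x": 0, "y": 0, "z": 0, "roll": 0}], "grip": 0.45}}

```text
time: 38.18
tool_pos: [616.8, 312.9, 192.0]
tcp_rot: [-1.561, 1.57, -2.155]
contact_force: [0.5, 0.1, 0.3]
grip_width: 41.3
```

Run:
```python
from h import *
print(tool()[0]); im=snap("wrist","w10"); cv2.imwrite("pics/w10b.png",cv2.resize(im[:290],(800,453),interpolation=cv2.INTER_CUBIC))
im=snap("top","t10"); cv2.imwrite("pics/t10b.png",cv2.resize(im[150:250,270:370],(600,600),interpolation=cv2.INTER_CUBIC))
```

```text
[616.80933154 312.905824   192.01462163]
```

View pics/w10b.png

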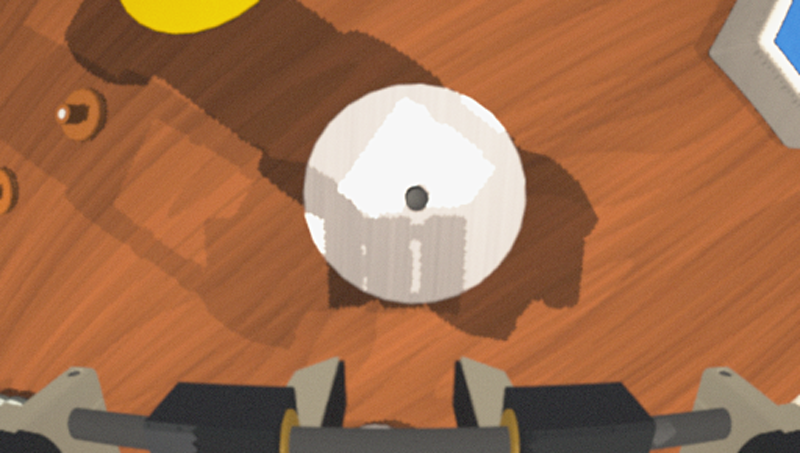

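View pics/t10b.png

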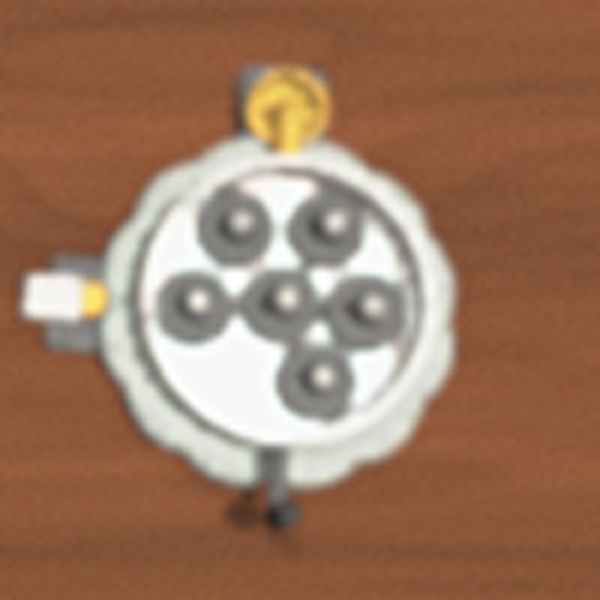

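Run:
```python
from h import *
w=world("wrist",417/1.5625,197/1.5625,36,"w10"); print(w,world("wrist",415/1.5625,193/1.5625,8,"w10"),deltas(*w,37))
R=tool()[1]; print((R.T@np.array([*(C-w),0])/40).round(3))
```

```text
[575.  354.8] [574.5 354.7] [ 3.887  0.298 -1.478]
[ 7.0000e-03 -1.0471e+01  6.7690e+00]
```

Request:
{"method": "move_arm", "body": {"deltas": [{"x": 0.5, "y": 0.1, "z": -0.49, "roll": 0}, {"x": 0.5, "y": 0.1, "z": -0.49, "roll": 0}, {"x": 0.5, "y": 0.1, "z": -0.5, "roll": 0}, {"x": 0.9, "y": 0, "z": 0, "roll": 0}, {"x": 0.8, "y": 0, "z": 0, "roll": 0}, {"x": 0.5, "y": 0, "z": 0, "roll": 0}, {"x": 0.18, "y": 0, "z": 0, "roll": 0}, {"x": 0, "y": 0, "z": 0, "roll": 0}, {"x": 0, "y": 0, "z": 0, "roll": 0}, {"x": 0, "y": 0, "z": 0, "roll": 0}], "grip": 0.45}}

```text
time: 39.12
tool_pos: [576.1, 356.4, 39.4]
tcp_rot: [1.008, 1.567, 0.413]
contact_force: [0.5, 1.0, 0.8]
grip_width: 40.8
```

Request:
{"method": "move_arm", "body": {"deltas": [{"x": 0, "y": 0, "z": 0, "roll": 0}, {"x": 0, "y": 0, "z": 0, "roll": 0}, {"x": 0, "y": 0, "z": 0, "roll": 0}, {"x": 0, "y": 0, "z": 0, "roll": 0}, {"x": 0, "y": 0, "z": 0, "roll": 0}, {"x": 0, "y": 0, "z": 0, "roll": 0}, {"x": 0, "y": 0, "z": 0, "roll": 0}, {"x": 0, "y": 0, "z": 0, "roll": 0}, {"x": -0.5, "y": 0, "z": 0, "roll": 0}, {"x": -0.9, "y": 0, "z": 0, "roll": 0}, {"x": -1, "y": 0, "z": 0, "roll": 0}, {"x": -0.9, "y": 0, "z": 0, "roll": 0}, {"x": 0, "y": 0, "z": 0, "roll": 0}, {"x": 0, "y": 0, "z": 0, "roll": 0}], "grip": 0}}

```text
time: 40.28
tool_pos: [575.7, 357.2, 171.7]
tcp_rot: [1.066, 1.565, 0.472]
contact_force: [-0.1, -0.6, -2.6]
grip_width: 15.5
```

Request:
{"method": "move_arm", "body": {"deltas": [{"x": 0, "y": -0.5, "z": 0.32, "roll": 0}, {"x": 0, "y": -0.75, "z": 0.485, "roll": 0}, {"x": 0, "y": -0.75, "z": 0.485, "roll": 0}, {"x": 0, "y": -0.75, "z": 0.485, "roll": 0}, {"x": 0, "y": -0.75, "z": 0.485, "roll": 0}, {"x": 0, "y": -0.75, "z": 0.485, "roll": 0}, {"x": 0, "y": -0.75, "z": 0.485, "roll": 0}, {"x": 0, "y": -0.75, "z": 0.485, "roll": 0}, {"x": 0, "y": -0.75, "z": 0.485, "roll": 0}, {"x": 0, "y": -0.75, "z": 0.485, "roll": 0}, {"x": 0, "y": -0.75, "z": 0.485, "roll": 0}, {"x": 0, "y": -0.75, "z": 0.485, "roll": 0}, {"x": 0, "y": -0.75, "z": 0.485, "roll": 0}, {"x": 0, "y": -0.6, "z": 0.39, "roll": 0}, {"x": 0, "y": -0.42, "z": 0.26, "roll": 0}, {"x": 0, "y": 0, "z": 0, "roll": 0}, {"x": 0, "y": 0, "z": 0, "roll": 0}, {"x": 0, "y": 0, "z": 0, "roll": 0}, {"x": 0, "y": 0, "z": 0, "roll": 0}], "grip": 0}}

```text
time: 41.87
tool_pos: [563.7, -143.0, 168.4]
tcp_rot: [-3.062, 1.569, 2.628]
contact_force: [-0.6, -0.1, -2.1]
grip_width: 15.2
```

Run:
```python
from h import *
o=bot.get_obs()
print(tool()[0],deltas(*C,102.5),o["grip_width"],o["moment"]); im=snap("wrist","w11"); cv2.imwrite("pics/w11b.png",cv2.resize(im,(768,576)))
im=snap("side","s11"); cv2.imwrite("pics/s11b.png",cv2.resize(im[80:220,210:390],(720,560),interpolation=cv2.INTER_CUBIC))
```

```text
[ 563.72341566 -142.9684518   168.38670518] [ 1.647 -0.013  0.02 ] 15.246908611167752 [ 0.00790038 -0.11179391 -0.01921963]
```

View pics/w11b.png

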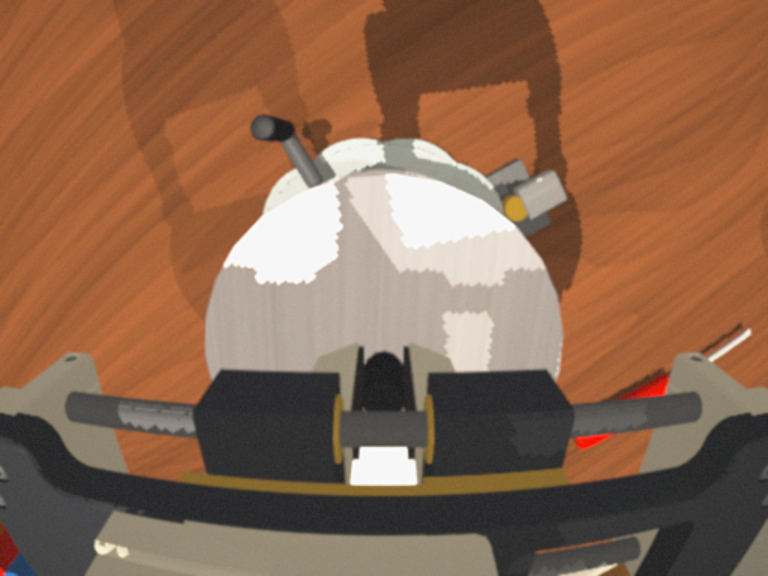

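View pics/s11b.png

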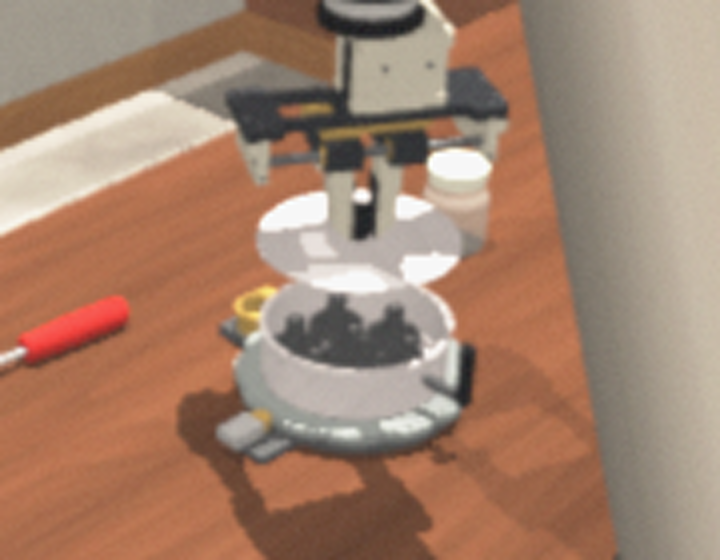

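Run:
```python
from h import *
m=bot.camera_model("wrist"); H=np.linalg.inv(m["hand_eye"]); F=192/np.tan(np.radians(m["fovy"]/2))
im=cv2.imread("pics/w11.png"); h=168.4-39.5+8
def pr(q):
    c=H[:3,:3]@q+H[:3,3]; r=np.hypot(c[0],c[1]); th=np.arctan2(r,c[2]); return F*th*c[0]/r+m["cx"],F*th*c[1]/r+m["cy"]
d=168.4-h
for t,col in ((0,(0,255,0)),(4,(255,0,0)),(-4,(0,0,255))):
    a=np.radians(np.arange(0,360,2)); s=np.sin(np.radians(t))
    pts=[pr(np.array([d+77*np.sin(b)*s,77*np.cos(b),77*np.sin(b)])) for b in a]
    cv2.polylines(im,[np.int32(np.array(pts)*16)],True,col,1,cv2.LINE_AA,4)
cv2.imwrite("pics/w11c.png",cv2.resize(im[90:290,110:400],(798,550),interpolation=cv2.INTER_CUBIC))
```

```text
(no output)
```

View pics/w11c.png

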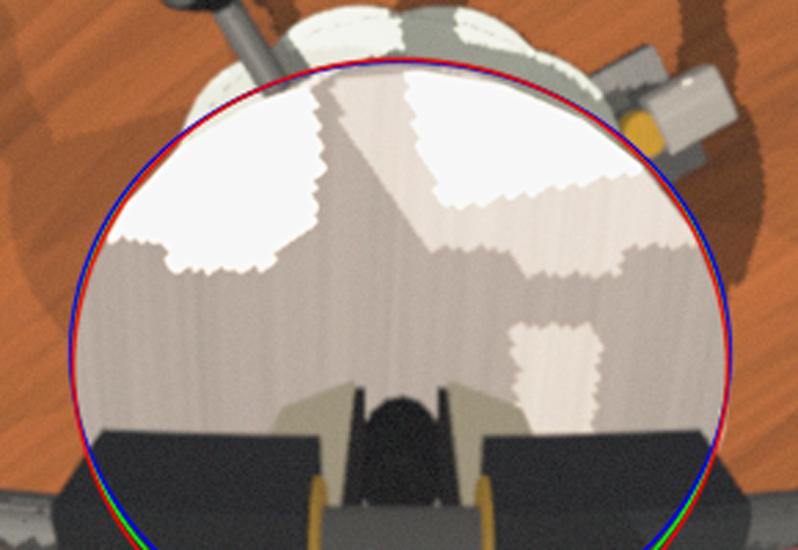

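Request:
{"method": "move_arm", "body": {"deltas": [{"x": 0.4, "y": 0, "z": -0.03, "roll": 0}, {"x": 0.5, "y": 0, "z": 0, "roll": 0}, {"x": 0.4, "y": 0, "z": 0, "roll": 0}, {"x": 0.2, "y": 0, "z": 0, "roll": 0}, {"x": 0.1, "y": 0, "z": 0, "roll": 0}, {"x": 0, "y": 0, "z": 0, "roll": 0}, {"x": 0, "y": 0, "z": 0, "roll": 0}, {"x": 0, "y": 0, "z": 0, "roll": 0}], "grip": 0}}

```text
time: 42.63
tool_pos: [563.7, -143.7, 106.4]
tcp_rot: [0.178, 1.569, -0.417]
contact_force: [-0.5, -0.4, -2.1]
grip_width: 15.0
```

Request:
{"method": "move_arm", "body": {"deltas": [{"x": 0.03, "y": 0, "z": 0, "roll": 0}, {"x": 0, "y": 0, "z": 0, "roll": 0}, {"x": 0, "y": 0, "z": 0, "roll": 0}], "grip": 0}}

```text
time: 42.88
tool_pos: [563.2, -143.7, 104.5]
tcp_rot: [0.143, 1.57, -0.452]
contact_force: [0.8, -0.5, -0.9]
grip_width: 15.1
```

Request:
{"method": "move_arm", "body": {"deltas": [{"x": 0.03, "y": 0, "z": 0, "roll": 0}, {"x": 0, "y": 0, "z": 0, "roll": 0}, {"x": 0, "y": 0, "z": 0, "roll": 0}], "grip": 0}}

```text
time: 43.13
tool_pos: [563.0, -143.6, 102.9]
tcp_rot: [-2.43, 1.571, -3.024]
contact_force: [-0.1, -0.3, -1.1]
grip_width: 15.4
```

Request:
{"method": "move_arm", "body": {"deltas": [{"x": 0.03, "y": 0, "z": 0, "roll": 0}, {"x": 0, "y": 0, "z": 0, "roll": 0}, {"x": 0, "y": 0, "z": 0, "roll": 0}], "grip": 0}}

```text
time: 43.38
tool_pos: [563.0, -143.6, 101.6]
tcp_rot: [-2.567, 1.571, 3.121]
contact_force: [-0.4, -0.1, -1.7]
grip_width: 15.3
```

Request:
{"method": "move_arm", "body": {"deltas": [{"x": 0.02, "y": 0, "z": 0, "roll": 0}, {"x": 0, "y": 0, "z": 0, "roll": 0}, {"x": 0, "y": 0, "z": 0, "roll": 0}], "grip": 0}}

```text
time: 43.63
tool_pos: [563.0, -143.6, 100.8]
tcp_rot: [-2.35, 1.571, -2.945]
contact_force: [0.1, 0.0, -1.9]
grip_width: 15.6
```

Request:
{"method": "move_arm", "body": {"deltas": [{"x": 0.03, "y": 0, "z": 0, "roll": 0}, {"x": 0, "y": 0, "z": 0, "roll": 0}, {"x": 0, "y": 0, "z": 0, "roll": 0}], "grip": 0}}

```text
time: 43.88
tool_pos: [563.1, -143.6, 100.6]
tcp_rot: [0.038, 1.57, -0.556]
contact_force: [-2.1, 0.8, 5.3]
grip_width: 14.7
```

Request:
{"method": "move_arm", "body": {"deltas": [{"x": 0.03, "y": 0, "z": 0, "roll": 0}, {"x": 0, "y": 0, "z": 0, "roll": 0}, {"x": 0, "y": 0, "z": 0, "roll": 0}], "grip": 0}}

```text
time: 44.13
tool_pos: [563.2, -143.6, 100.6]
tcp_rot: [0.045, 1.569, -0.549]
contact_force: [-5.1, 1.7, 13.5]
grip_width: 15.5
```

Contact: the lid is seated. Release, rise straight up, then look.

Request:
{"method": "move_arm", "body": {"deltas": [{"x": -0.03, "y": 0, "z": 0, "roll": 0}, {"x": 0, "y": 0, "z": 0, "roll": 0}, {"x": 0, "y": 0, "z": 0, "roll": 0}, {"x": 0, "y": 0, "z": 0, "roll": 0}, {"x": 0, "y": 0, "z": 0, "roll": 0}, {"x": 0, "y": 0, "z": 0, "roll": 0}, {"x": -0.5, "y": 0, "z": 0, "roll": 0}, {"x": -0.9, "y": 0, "z": 0, "roll": 0}, {"x": -1, "y": 0, "z": 0, "roll": 0}, {"x": -0.6, "y": 0, "z": 0.8, "roll": 0}, {"x": 0, "y": 0, "z": 0.9, "roll": 0}, {"x": 0, "y": 0, "z": 0, "roll": 0}, {"x": 0, "y": 0, "z": 0, "roll": 0}, {"x": 0, "y": 0, "z": 0, "roll": 0}], "grip": 0.4}}

```text
time: 45.3
tool_pos: [618.6, -181.3, 218.4]
tcp_rot: [-2.971, 1.568, 2.718]
contact_force: [-0.1, -0.6, -0.4]
grip_width: 36.9
```

Run:
```python
from h import *
print(tool()[0]); im=snap("wrist","w12"); cv2.imwrite("pics/w12b.png",cv2.resize(im[:290,100:420],(800,725),interpolation=cv2.INTER_CUBIC)[:600])
im=snap("side","s12"); cv2.imwrite("pics/s12b.png",cv2.resize(im[130:200,250:350],(800,560),interpolation=cv2.INTER_CUBIC))
```

```text
[ 618.57547292 -181.27563794  218.37145273]
```

View pics/w12b.png

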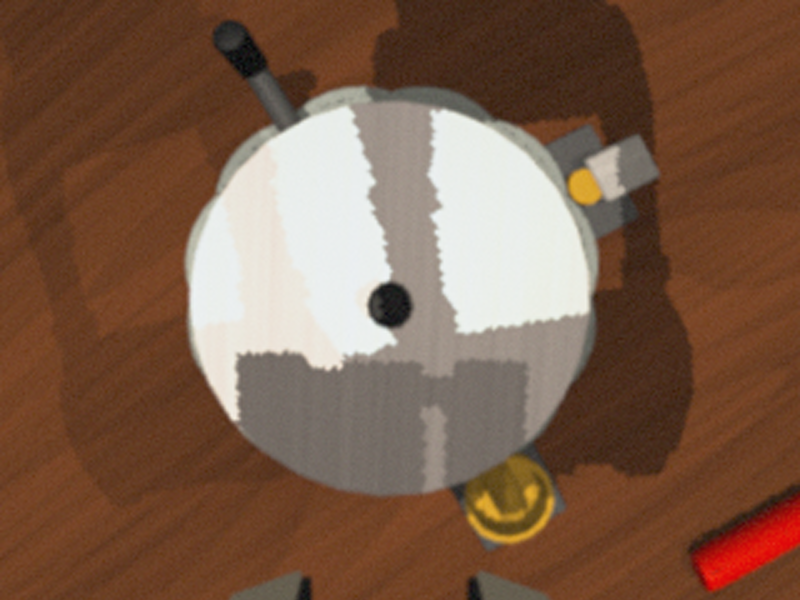

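View pics/s12b.png

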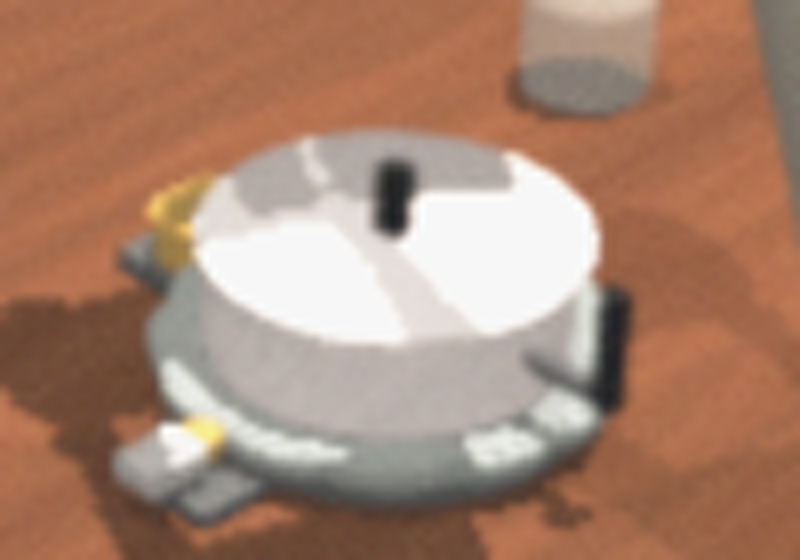

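Run:
```python
from h import *
W=lambda u,v,z:world("wrist",100+u/2.5,v/2.5,z,"w12")
print(W(390,303,99),circ([W(*p,71) for p in [(188,300),(592,300),(390,101),(390,495)]]),"cup",W(510,497,32))
o=bot.get_obs();print(o["time"],o["contact_force"]); bot.close_job()
```

```text
[ 564.5 -143.8] (array([ 565.6, -144.4]), np.float64(77.1), array([ 0.5,  0.5, -0.5, -0.5])) cup [ 671.7 -149.6]
45.4 [-1.0510149   0.61817282 -0.46263659]
the job is handed in; nothing more can be done
```

The job is finished and handed in at 45.4 s of the 210 s allowed; the hand-in reports no verdict.

- **Swivel:** I turned it about 60° clockwise by its handle. In every later picture the spout sits over the drip cup.
- **Pulleys:** Six grey pulleys were present. All are in the tin, hubs up, one in the middle and five around it, with one outer place empty. The two brown look-alikes were left alone. By the camera, the middle pulley is about 2 mm from the tin's centre and the others 41 to 48 mm out.
- **Lid:** Between two of my pictures it had moved several centimetres on the bench, so I measured it again before picking it up. It now sits flat on the rim, about 1 to 2 mm off centre. The gripper was clear of everything at the end.

**One irregularity:** the last pulley met about 23 N and stood some 4 mm too high while being put down. After I let go, I touched its hub with the closed fingers. Contact came at 60 mm above the bench, the height of a pulley lying flat on the floor. I did not probe the other five this way; the pictures show them flat.

I had no reason to touch the can, jar and screwdriver, but I did not measure their positions at the end.

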